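Tighten the dispenser's union nut between its guard cheeks

ROBOT

A 6-joint arm with a two-finger parallel gripper is mounted at the origin on the work surface. World frame = base frame: x ahead of the robot, y to its left, z up, the work surface at z = 0. Lengths are in mm, angles in rad, forces in N, time in s.
With the tool pointing down it reaches from about 400 to 925 mm from the base axis. Payload 12.5 kg.
Tool frame: the origin (TCP) lies on the centre line of the jaws, within the pads' length; the fingertips stand 19 mm ahead of it and the grasp point (between the pads) is the TCP; y points along the fingers, x is the direction in which the jaws open and shut, and the axes are right-handed (so a half turn about y gives the same grasp; the last joint's range is limited). The gripper opens to 95 mm and grips with 3 to 60 N. Pads are 20 mm wide; open, the fingers measure 119 mm over their backs; the gripper's body (75 mm by 180 mm) begins 59 mm behind the grasp point.
Start: joints at [-1.323, 0.491, 1.559, -0, 1.092, -0.106], TCP at [216.564, -586.298, 233.661] pointing down, gripper open.
Joint ranges: [-3.1, 3.1], [-0.84, 2.19], [0.05, 2.79], [-1.13, 4.28], [0.06, 2.93], [-2.69, 2.69]. Speed limits (rad/s): [2.22, 2.22, 2.79, 3.14, 3.14, 3.14].

INTERFACE

Orientations are given as [roll, pitch, yaw] about the fixed x, y, z axes, in that order (R = Rz(yaw) Ry(pitch) Rx(roll)).
In Python, from cell import env gives the robot as it stands. The module is installed in compiled form; this text tells all that it offers.
- The arm moves only by the tool move_arm, never from a script. Its argument "rows" is a list of rows, each an object of numbers: "tx", "ty", "tz": the shift along the tool's x, y, z in cm; "rx", "ry", "rz": the turn, a rotation vector about the tool's x, y, z in rad; "grip": the opening in per cent of the stroke, from 0 (shut) to 100 (fully open). In form: [{"tx": .., "ty": .., "tz": .., "rx": .., "ry": .., "rz": .., "grip": ..}, ...]. A call has 1 to 10 rows; each row shifts and turns the commanded pose from where the row before left it, along the tool's axes as they then stand; what a row does not reach is not made up. A row lasts 1/12 s, in which the tool goes at most 41.7 mm and 7.16 degrees, less where a joint would pass 70% of its speed; a pose out of reach is approached as far as the arm can. A call is refused whole if a number of a shift passes 4.17 or a number of a turn 0.125, either way. A call with a gripper value outside its range is refused whole. The fingers move at their own pace and stop on an object; the grip force is fixed at half the most. Time passes only in rows, so rows that do not move let the fingers close. It gives the time, the measured TCP pose, the force and the opening at its end, in the units of the state.
- env.state(): the state, without advancing time (a new reading comes with each control period).
- env.read_camera(name): name is "side" or "top" or "wrist"; returns (picture, depth): 420x560x3 uint8, blue, green, red; 420x560 float32, mm along the optical axis (not along the pixel's ray), 0 where there is no reading.
- env.calibration(name): a dict with "vertical_fov" (degrees; the focal length in pixels is half the picture's height over the tangent of half this angle, whatever the lens; pixels are square), "cx", "cy" (the principal point, pixels), "eye" and "rotation" of the camera in the world. Camera axes: x right, y up, looking along -z (the intrinsics and any distortion apply to the point x, -y, -z); pixel columns grow to the right and rows downward; lengths in mm; the calibration is good to about 2 mm. A picture is of the moment at which its call begins: read the wrist's pose just before it. calibration takes no time and is no camera call; for the wrist camera it gives the pose at the moment of the call.
- env.job_done(): hands the job in, once; it reports no verdict.
The state is a dict: "t": time; "joints": joint angles; "qvel": joint speeds; "tau": joint torques, N m; "eef_pos": TCP position; "tcp_rot": TCP orientation; "ft_force": force on the tool from outside, world axes, zero at the start; "moment": the same for the moment, N m; "opening": opening from 0.0 (shut) to 1.0 (fully open).
Only numpy, scipy, OpenCV 4.12 (cv2) and the standard library are available. Lean on these libraries where they do the work, as an engineer would, in place of code of your own. Each camera call takes 0.05 s, during which the arm holds its last target.

TASK

Take the large ring spanner from the wooden board and tighten the brass union nut of the cream dispenser clockwise until it is drawn up firmly against its stop (a firm pull of about 1.5 N m, then no more). The cheeks leave only a short swing, so lift the spanner off and reseat it fully down for each stroke; never force it against the nut or the cheeks, keep the fingers off the nut and leave the other things alone. When the nut is tight, lay the spanner flat back on the wooden board and let go of it.

Things in the scene. Friction and masses are not known exactly. Their poses are not given: they have to be found in the camera images.
- dispenser: Low cream dispenser fixed to the table. Origin: on the table under the nut's axis; x points from the nut to its white pump block (80 mm high, from x = 65 mm). The channel between its cheeks opens towards -x. Base plate 20 mm thick, 150 mm wide, x -45 to 135 mm; on it a round collar with its top 35 mm above the table, where the seated spanner's underside rests.
- cheeks: Two upright guard cheeks beside the nut; origin and axes of the dispenser. 12 mm thick, inner faces at y = +46 and -46 mm, x = -40 to +55 mm, tops 85 mm above the table. A seated spanner, handle out of the -x side, swings about 41 degrees each way from the middle before its handle meets a cheek's front corner.
- nut: Greased brass hexagonal union nut, axis vertical: 40 mm across flats, hexagon 14 mm high, then a conical crown of 6 mm (39 to 27 mm wide): 20 mm in all. Origin: on its axis at its underside, 35 mm above the table. Two opposite flats face its own +x and -x. It turns about 0.25 N m stiff, stays where it is left, and does not rise or sink.
- nut_turn (a joint): Angle of the nut, rad, growing clockwise seen from above (tightening); starts 1.1 to 1.6 below its hard stop at 2.80. Tight: drawn against the stop with about 1.5 N m about the nut's axis (some 5 to 9 N across the handle at the grip, by a hand that turns along with it); over 2.5 N m it is forced.
- spanner: Large steel ring spanner, 0.32-0.5 kg, flat on the board. Origin: ring centre, underside. Hex hole right through, 42.4 mm across flats (6 degrees of play each way on the nut), wall 8, height 30 mm. Handle along its -x to a 23 mm foot at 148 mm; 16 mm wide, 8 to 30 mm above the underside. Hole flats face its +x and -x: it fits at the nut's yaw plus any multiple of 60 degrees.
- spanner_grip (a point): Good point to grip the handle, near the balance: on the handle's centre line 95 mm from the ring's axis, 19 mm above the spanner's underside; same axes as the spanner.
- board: Fixed wooden board, 270 x 170 x 15 mm, on the left or right of the table; origin at the centre of its underside, x along its length. The spanners lie on its top.
- small_spanner: Smaller steel ring spanner of the same form (22 mm across flats, 110 mm to its foot, 18 mm high) on the same board; not needed. Origin at the ring's centre, underside.
- jar0: Small honey jar on the black tray, 48 mm wide, 50 mm high; bystander. Origin under its centre.
- jar1: Another honey jar, as jar0; bystander.
- jar2: Another honey jar, as jar0; bystander.
- cup: Small white tasting cup on the black tray, 64 mm wide, 45 mm high; bystander. Origin under its centre.
- bottle0: Water bottle at the far left, 64 mm wide, 210 mm high; bystander. Origin under its centre.
- bottle1: Water bottle at the far right, 64 mm wide, 210 mm high; bystander. Origin under its centre.
Things that resemble listed ones, but are neither listed nor needed, are in the scene too. What is shaped like the spanner but pink is not meant.

How it is judged:
By the outcome, as a careful person would: the job done as asked, in the order asked, and still so for the second after the job is handed in, with the robot touching nothing.
It also fails if it takes over 72 s, if anything falls off the work surface, if the arm or the gripper's body presses on something with over 40 N, if the wrist force passes 120 N, or if a joint passes its speed limit or range.

## Working session

There is one attempt and no reset: what is moved stays moved. The work goes in short steps, Python scripts to look and compute and a tool call to move; the robot and the scene stay as the last step left them, time stands still between calls to the robot, and variables do not carry over. Pictures are saved under pics/ and viewed, and the job is handed in when it is done.

Besides the shell and the picture viewer there is one more tool, called after "Call:" in YAML: its name, and indented under it one key for each argument. move_arm: Moves the arm, as the interface text tells. Its arguments: {"type":"object","properties":{"rows":{"type":"array"}},"required":["rows"]}

```bash
mkdir -p pics; ls
python3 - <<'E'
from cell import env
import cv2,numpy as np
s=env.state();print(s)
for n in ["top","side","wrist"]:
    c=env.calibration(n);print(n,c)
    p,d=env.read_camera(n);cv2.imwrite(f"pics/{n}0.png",p);np.save(f"pics/{n}0.npy",d)
print(env.state()['t'])
E
```

```text
pics
{'t': 0.0, 'joints': array([-1.32257241e+00,  4.91539766e-01,  1.55947273e+00,  1.01546353e-05,
        1.09170230e+00, -1.05594276e-01]), 'qvel': array([ 0.00295288, -0.00158236, -0.00060056,  0.00020252,  0.00057551,
       -0.00084341]), 'tau': array([ 2.62615674e-05, -6.12652159e+01, -2.58188045e+01,  6.92947232e-02,
        4.81447473e-02, -7.31311161e-05]), 'eef_pos': array([ 216.51998088, -586.04626933,  233.06602108]), 'tcp_rot': array([-1.57066910e+00,  1.11494352e-03, -1.21698275e+00]), 'ft_force': array([ 0.24187348, -0.65499252,  0.21443716]), 'moment': array([-0.03375528,  0.02477006,  0.03024257]), 'opening': 0.9982773417193632}
top {'vertical_fov': 50.88185314399303, 'cx': 280.09804072755696, 'cy': 211.72032648236177, 'eye': array([ 445.20032209,   20.82120612, 1182.44251167]), 'rotation': array([ 4.74005267e-02, -2.39761453e-04, -1.55157801e+00])}
side {'vertical_fov': 44.15532638489817, 'cx': 273.16931644990666, 'cy': 206.1860525737877, 'eye': array([364.31012521, 808.1442409 , 878.67532204]), 'rotation': array([ 0.78843274, -0.01884893, -2.94779434])}
wrist {'vertical_fov': 69.45817039806322, 'cx': 284.86730306551533, 'cy': 207.30739829403745, 'eye': array([ 282.6085214 , -561.70147823,  383.35830832]), 'rotation': array([-2.50360316e-01,  9.84555904e-04, -1.21720114e+00])}
0.15
```

View pics/top0.png

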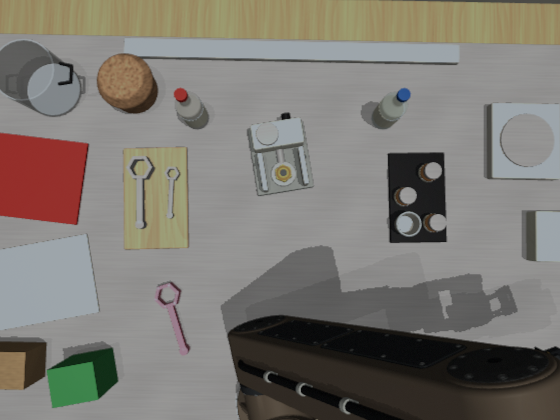

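View pics/side0.png

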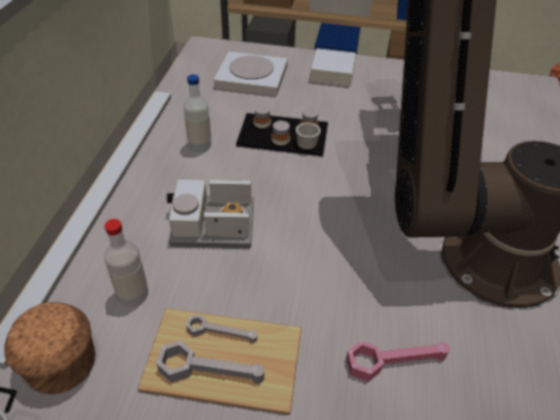

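View pics/wrist0.png

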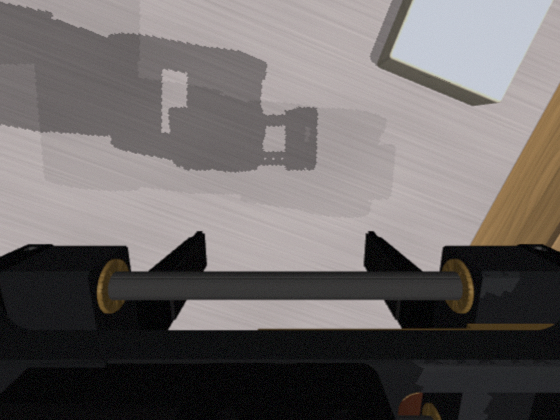

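```bash
cat > h.py <<'E'
from cell import env
import cv2,numpy as np
from scipy.spatial.transform import Rotation as Ro
def ray(c,u,v):
    f=210/np.tan(np.radians(c['vertical_fov'])/2)
    d=np.array([(u-c['cx'])/f,-(v-c['cy'])/f,-1.0])
    return Ro.from_euler('xyz',c['rotation']).apply(d)
def toplane(c,u,v,z):
    r=ray(c,u,v);e=np.array(c['eye']);return e+r*(z-e[2])/r[2]
def proj(c,P):
    f=210/np.tan(np.radians(c['vertical_fov'])/2)
    q=Ro.from_euler('xyz',c['rotation']).inv().apply(np.atleast_2d(P)-c['eye'])
    return np.c_[c['cx']-f*q[:,0]/q[:,2],c['cy']+f*q[:,1]/q[:,2]]
def snap(n,name):
    c=env.calibration(n);p,d=env.read_camera(n)
    cv2.imwrite(f'pics/{name}.png',p);np.save(f'pics/{name}.npy',d);np.save(f'pics/{name}_c.npy',c,allow_pickle=True)
    return c,p,d
def load(name):
    return np.load(f'pics/{name}_c.npy',allow_pickle=True).item(),cv2.imread(f'pics/{name}.png'),np.load(f'pics/{name}.npy')
E
python3 - <<'E'
from h import *
c=env.calibration('top');p=cv2.imread('pics/top0.png');d=np.load('pics/top0.npy')
for n,u,v,z in [('ring',141,167,45),('foot',140,223,45),('small',173,173,33),('boardTL',123,148,15),('boardBR',188,248,15),('nut',284,173,55),('block',278,133,80),('bottle0',184,100,200),('pink',168,293,20),('bottle1',396,100,200)]:
    print(n,toplane(c,u,v,z).round(1),d[v,u])
a=cv2.resize(p[130:260,110:200],None,fx=4,fy=4,interpolation=2)
b=cv2.resize(p[110:200,240:320],None,fx=5,fy=5,interpolation=2)
cv2.imwrite('pics/a.png',a);cv2.imwrite('pics/b.png',b)
E
```

```text
ring [608.2 384.3  45. ] 1173.3328
foot [463.1 381.9  45. ] 1140.0494
small [595.8 303.8  33. ] 1174.7123
boardTL [662.5 443.6  15. ] 1190.514
boardBR [400.1 262.6  15. ] 1178.8966
nut [598.4  13.5  55. ] 1128.0961
block [696.1  30.7  80. ] 1099.9855
bottle0 [739.8 243.  200. ] 994.6306
pink [282.1 310.4  20. ] 1169.54
bottle1 [ 749. -235.  200.] 1014.43634
```

View pics/a.png

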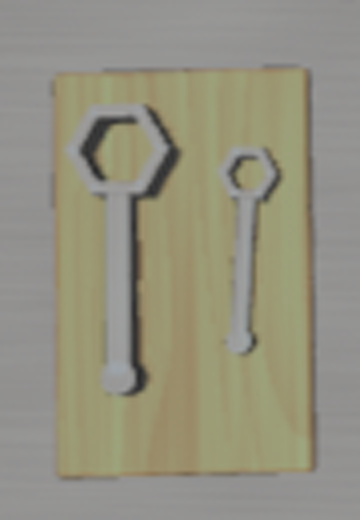

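View pics/b.png

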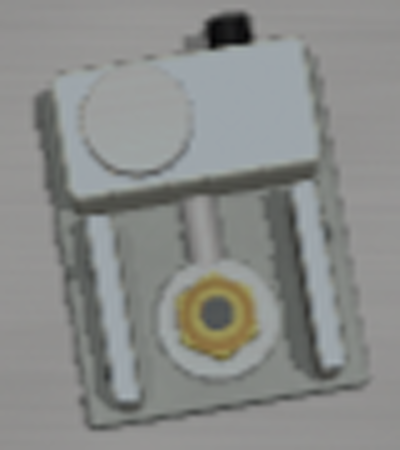

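Candidates: large grey ring spanner on the board at px (141,167), small grey one at (173,173) and the pink one at (168,293). I choose (141,167); the crop shows it is steel grey, the larger of the two and on the wood. The nut is at (284,173), with the channel opening towards the robot. Next I move over the dispenser for a wrist view.

Call:
move_arm:
  rows:
    - {"tx":-2.67,"tz":2.95,"ry":0}
    - {"tx":-2.67,"tz":2.95}
    - {"tx":-2.67,"tz":2.95}
    - {"tx":-2.67,"tz":2.95}
    - {"tx":-2.67,"tz":2.95}
    - {"tx":-2.67,"tz":2.95}
    - {"tx":-2.67,"tz":2.95}
    - {"tx":-2.67,"tz":2.95}
    - {"tx":-2.67,"tz":2.95}
    - {"tx":-2.67,"tz":2.95}

```text
validation failed for argument at $.ro...
```

Call:
move_arm:
  rows:
    - {"tx":-2.67,"ty":0,"tz":2.95,"rx":0,"ry":0,"rz":0,"grip":100}
    - {"tx":-2.67,"ty":0,"tz":2.95,"rx":0,"ry":0,"rz":0,"grip":100}
    - {"tx":-2.67,"ty":0,"tz":2.95,"rx":0,"ry":0,"rz":0,"grip":100}
    - {"tx":-2.67,"ty":0,"tz":2.95,"rx":0,"ry":0,"rz":0,"grip":100}
    - {"tx":-2.67,"ty":0,"tz":2.95,"rx":0,"ry":0,"rz":0,"grip":100}
    - {"tx":-2.67,"ty":0,"tz":2.95,"rx":0,"ry":0,"rz":0,"grip":100}
    - {"tx":-2.67,"ty":0,"tz":2.95,"rx":0,"ry":0,"rz":0,"grip":100}
    - {"tx":-2.67,"ty":0,"tz":2.95,"rx":0,"ry":0,"rz":0,"grip":100}
    - {"tx":-2.67,"ty":0,"tz":2.95,"rx":0,"ry":0,"rz":0,"grip":100}
    - {"tx":-2.67,"ty":0,"tz":2.95,"rx":0,"ry":0,"rz":0,"grip":100}

```text
t: 0.98
eef_pos: [401.2, -231.8, 233.7]
tcp_rot: [-1.571, -0.0, -1.217]
ft_force: [0.7, -0.7, -0.6]
opening: 0.997
```

Call:
move_arm:
  rows:
    - {"tx":-2.65,"ty":0,"tz":2.94,"rx":0,"ry":0,"rz":0,"grip":100}
    - {"tx":-2.65,"ty":0,"tz":2.94,"rx":0,"ry":0,"rz":0,"grip":100}
    - {"tx":-2.65,"ty":0,"tz":2.94,"rx":0,"ry":0,"rz":0,"grip":100}
    - {"tx":-2.65,"ty":0,"tz":2.94,"rx":0,"ry":0,"rz":0,"grip":100}
    - {"tx":-2.65,"ty":0,"tz":2.94,"rx":0,"ry":0,"rz":0,"grip":100}
    - {"tx":-2.65,"ty":0,"tz":2.94,"rx":0,"ry":0,"rz":0,"grip":100}
    - {"tx":-2.65,"ty":0,"tz":2.94,"rx":0,"ry":0,"rz":0,"grip":100}
    - {"tx":0,"ty":0,"tz":0,"rx":0,"ry":0.118,"rz":0,"grip":100}
    - {"tx":0,"ty":0,"tz":0,"rx":0,"ry":0.118,"rz":0,"grip":100}
    - {"tx":0,"ty":0,"tz":0,"rx":0,"ry":0.118,"rz":0,"grip":100}

```text
t: 1.82
eef_pos: [529.6, 12.7, 233.2]
tcp_rot: [-1.572, -0.0, -1.575]
ft_force: [-0.3, -0.8, -0.7]
opening: 1.002
```

Run:
```python
from h import *
snap('wrist','w1');snap('top','t1');s=env.state();print(s['t'],s['eef_pos'],s['tcp_rot'],s['joints'])
```

```text
1.9167 [529.50250494  11.96766686 233.39818609] [-1.57124814e+00 -6.40862364e-05 -1.57261522e+00] [-1.02097657e-01  3.56371178e-01  1.79154637e+00 -1.30023266e-04
  9.94118237e-01  1.47058849e+00]
```

View pics/w1.png

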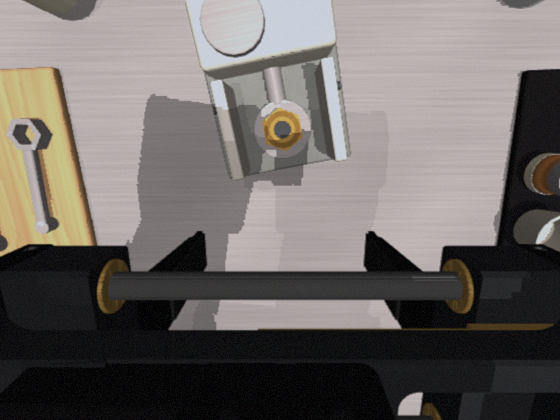

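Run:
```python
from h import *
c,p,d=load('w1')
cv2.imwrite('pics/n1.png',cv2.resize(p[85:170,235:330],None,fx=7,fy=7,interpolation=cv2.INTER_CUBIC))
for u,v in [(283,128),(262,128),(230,100),(220,120),(335,100),(270,40),(180,200)]:
    z=c['eye']+ray(c,u,v)*d[v,u]; print(u,v,z.round(1))
```

```text
283 128 [601.7  14.8  56.5]
262 128 [601.9  38.3  35.3]
230 100 [629.5  68.6  57.4]
220 120 [609.1  74.3  84.7]
335 100 [626.6 -34.1  84.2]
270 40 [678.9  26.   79.4]
180 200 [511.7 150.   -1.7]
```

View pics/n1.png

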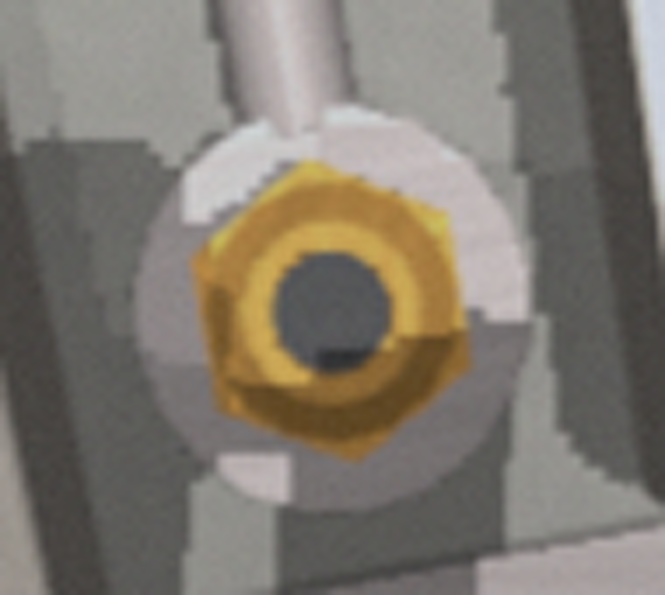

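```bash
python3 - <<'E'
from h import *
from scipy.optimize import least_squares
c,p,d=load('w1')
P=np.array([[312,163],[445,212],[470,370],[358,460],[220,410],[195,262]])
U=(P+.5)/7-.5+[235,85]
for z in (49,):
    W=np.array([toplane(c,u,v,z)[:2] for u,v in U]);print(W.round(1))
    f=lambda q:(np.array([[q[0]+23.1*np.cos(q[2]+np.pi/3*(-k)),q[1]+23.1*np.sin(q[2]-np.pi/3*k)] for k in range(6)])-W).ravel()
    a0=np.arctan2(*(W[0]-W.mean(0))[::-1])
    r=least_squares(f,[*W.mean(0),a0]);print(r.x, np.degrees(r.x[2]),r.fun.round(1))
# mask hex
hsv=cv2.cvtColor(p,cv2.COLOR_BGR2HSV)
m=((hsv[...,0]>12)&(hsv[...,0]<32)&(hsv[...,1]>110)).astype('uint8');m[:90]=0;m[165:]=0;m[:,:240]=0;m[:,325:]=0
cs,_=cv2.findContours(m,0,1);k=max(cs,key=cv2.contourArea);print(cv2.contourArea(k))
W=np.array([toplane(c,u,v,49)[:2] for u,v in k[:,0]]).astype('float32')
cen=r.x[:2];ang=np.arctan2(W[:,1]-cen[1],W[:,0]-cen[0]);rad=np.hypot(*(W-cen).T)
# phase of 6th harmonic
print('mask phase deg',np.degrees(np.angle(np.sum((rad-rad.mean())*np.exp(6j*ang)))/6))
hull=cv2.convexHull(k)
print(cv2.minEnclosingCircle(k))
# circular hole (crown top z=55): bore
g=(hsv[...,1]<60)
cr=(np.array([332,308])+.5)/7-.5+[235,85];print('bore',toplane(c,*cr,55))
E
python3 - <<'E'
import sys;sys.path.insert(0,'.')
import os;os.chdir('.')
from h import *
c,p,d=load('w1')
cv2.imwrite('pics/d1.png',cv2.resize(p[0:195,170:360],None,fx=3,fy=3,interpolation=cv2.INTER_CUBIC))
# points with height 83..87 -> cheek tops
uu,vv=np.meshgrid(np.arange(560),np.arange(420))
f=210/np.tan(np.radians(c['vertical_fov'])/2)
dirs=np.stack([(uu-c['cx'])/f,-(vv-c['cy'])/f,-np.ones_like(uu,float)],-1)
X=Ro.from_euler('xyz',c['rotation']).apply(dirs.reshape(-1,3)).reshape(420,560,3)*d[...,None]+c['eye']
for nm,sel in (('L',(X[...,1]>40)&(X[...,1]<100)),('R',(X[...,1]<0)&(X[...,1]>-60))):
    m=sel&(X[...,2]>82)&(X[...,2]<88)&(X[...,0]>540)&(X[...,0]<650)
    Y=X[m][:,:2].astype('float32');print(nm,len(Y),cv2.minAreaRect(Y),Y.min(0),Y.max(0),X[m][:,2].mean())
    print(cv2.boxPoints(cv2.minAreaRect(Y)).round(1).tolist())
E
```

```text
[[622.2  18.8]
 [615.1  -1.2]
 [591.8  -5.2]
 [578.3  12. ]
 [586.   33.3]
 [608.   36.7]]
[6.00210389e+02 1.57105999e+01 1.61564041e-01] 9.2569376525689 [ 0.8  0.7 -0.2 -0.9  0.2 -0.6 -0.8 -0.  -0.4  0.3  0.4  0.7]
1141.0
mask phase deg 9.621438930837881
((281.5, 129.0), 21.28976821899414)
bore [601.10107614  15.85290716  55.        ]
L 1249 ((598.2928466796875, 68.67719268798828), (94.59642791748047, 12.289566993713379), 10.411227226257324) [551.27356   54.736732] [644.83545   82.185776] 84.00217272905847
[[550.7000122070312, 66.19999694824219], [552.9000244140625, 54.099998474121094], [645.9000244140625, 71.19999694824219], [643.7000122070312, 83.30000305175781]]
R 1096 ((610.3878784179688, -34.52486801147461), (81.35069274902344, 12.152207374572754), 10.494096755981445) [569.7632  -47.14977] [649.9937  -21.44528] 84.07393401459277
[[569.2999877929688, -36.0], [571.5, -47.900001525878906], [651.5, -33.099998474121094], [649.2999877929688, -21.100000381469727]]
```

View pics/d1.png

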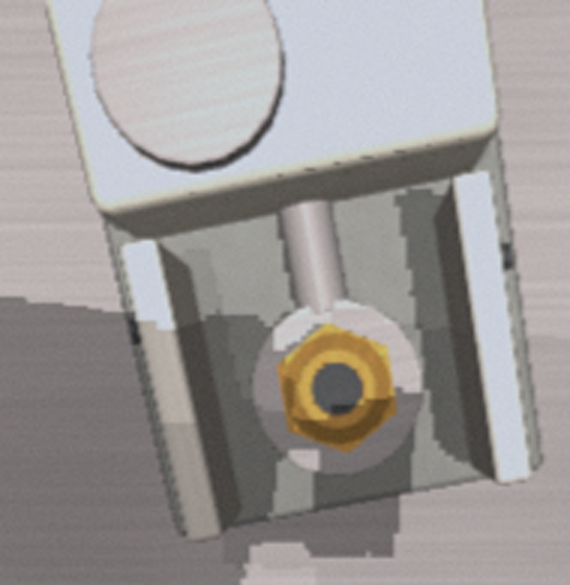

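Call:
move_arm:
  rows:
    - {"tx":-3.7,"ty":0,"tz":-0.3,"rx":0,"ry":0,"rz":0,"grip":50}
    - {"tx":-3.7,"ty":0,"tz":-0.3,"rx":0,"ry":0,"rz":0,"grip":50}
    - {"tx":-3.7,"ty":0,"tz":-0.3,"rx":0,"ry":0,"rz":0,"grip":50}
    - {"tx":-3.7,"ty":0,"tz":-0.3,"rx":0,"ry":0,"rz":0,"grip":50}
    - {"tx":-3.7,"ty":0,"tz":-0.3,"rx":0,"ry":0,"rz":0,"grip":50}
    - {"tx":-3.7,"ty":0,"tz":-0.3,"rx":0,"ry":0,"rz":0,"grip":50}
    - {"tx":-3.7,"ty":0,"tz":-0.3,"rx":0,"ry":0,"rz":0,"grip":50}
    - {"tx":-3.7,"ty":0,"tz":-0.3,"rx":0,"ry":0,"rz":0,"grip":50}
    - {"tx":-3.7,"ty":0,"tz":-0.3,"rx":0,"ry":0,"rz":0,"grip":50}
    - {"tx":-3.7,"ty":0,"tz":-0.3,"rx":0,"ry":0,"rz":0,"grip":50}

```text
t: 2.75
eef_pos: [499.2, 383.3, 233.6]
tcp_rot: [-1.571, -0.0, -1.566]
ft_force: [1.0, -0.8, 0.0]
opening: 0.504
```

Run:
```python
from h import *
snap('wrist','w2');s=env.state();print(s['t'],s['eef_pos'],s['tcp_rot'],s['joints'])
```

```text
2.8 [498.42708156 388.55230867 233.33274602] [-1.57062945  0.0018685  -1.56409271] [5.57080315e-01 5.00801656e-01 1.54195200e+00 1.69101885e-03
 1.09772011e+00 2.12040355e+00]
```

View pics/w2.png

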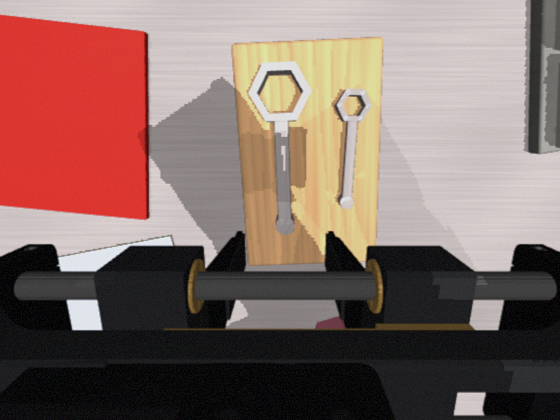

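```bash
cat >> h.py <<'E'
def cloud(c,d):
    uu,vv=np.meshgrid(np.arange(560),np.arange(420))
    f=210/np.tan(np.radians(c['vertical_fov'])/2)
    dirs=np.stack([(uu-c['cx'])/f,-(vv-c['cy'])/f,-np.ones_like(uu,float)],-1)
    return Ro.from_euler('xyz',c['rotation']).apply(dirs.reshape(-1,3)).reshape(420,560,3)*d[...,None]+c['eye']
E
python3 - <<'E'
from h import *
c,p,d=load('w2');print(c['eye'])
X=cloud(c,d)
b=X[100:200,240:250].reshape(-1,3);print('board z',np.median(X[215:225,250:270,2]),np.median(X[60:200,325:332,2]))
vv,uu=np.mgrid[:420,:560]
m=(X[...,2]>36)&(uu>235)&(uu<325)&(vv>50)&(vv<240)
m=m.astype('uint8');n,l,st,_=cv2.connectedComponentsWithStats(m);i=1+np.argmax(st[1:,4]);m=(l==i).astype('uint8');print(st[i],np.median(X[m>0][:,2]))
cv2.imwrite('pics/m2.png',np.hstack([cv2.resize(p[40:250,220:340],None,fx=2.8,fy=2.8),cv2.cvtColor(cv2.resize(m[40:250,220:340]*255,None,fx=2.8,fy=2.8),8)]))
cs,h=cv2.findContours(m,cv2.RETR_CCOMP,1)
for k,hh in zip(cs,h[0]):
    if cv2.contourArea(k)<300: continue
    W=np.array([toplane(c,u,v,45)[:2] for u,v in k[:,0]]).astype('float32');M=cv2.moments(W[:,None])
    print(cv2.contourArea(W),'cent',M['m10']/M['m00'],M['m01']/M['m00'],hh[3])
    if hh[3]>=0:
        cen=np.array([M['m10']/M['m00'],M['m01']/M['m00']])
        a=np.arctan2(W[:,1]-cen[1],W[:,0]-cen[0]);r=np.hypot(*(W-cen).T)
        print('hole corner phase',np.degrees(np.angle(np.sum((r-r.mean())*np.exp(6j*a)))/6),r.min(),r.max())
# handle centreline: rows
pts=[]
for v in range(130,215):
    u=np.where(m[v])[0]
    if len(u): q1=toplane(c,u.min()-.5,v,45);q2=toplane(c,u.max()+.5,v,45);pts.append([*((q1+q2)/2)[:2],q1[1]-q2[1]])
pts=np.array(pts);print(pts[::8].round(1));f=np.polyfit(pts[:,0],pts[:,1],1);print('yaw',np.degrees(np.arctan(f[0])),'y at 608',np.polyval(f,608))
E
```

```text
[569.5847603  384.16643692 383.77651731]
board z 14.238991620315744 14.195879024489443
[ 248   62   64  173 3081] 44.14223078756004
4827.084562927019 cent 569.2800065827033 388.6337907071719 -1
1528.583128879778 cent 607.4819668180434 390.09023773594987 0
hole corner phase -28.15948673312553 20.535448334019236 24.51943705976423
[[569.3 388.8  15.2]
 [560.9 388.2  16.4]
 [552.3 387.7  15.4]
 [543.7 387.7  15.5]
 [534.9 387.7  15.6]
 [526.  386.5  15.7]
 [517.  386.5  15.8]
 [507.8 386.5  15.9]
 [498.6 385.9  14.8]
 [489.2 385.3  16.1]
 [479.7 385.3  16.2]]
yaw 2.174831739975936 y at 608 390.03696260113696
```

View pics/m2.png

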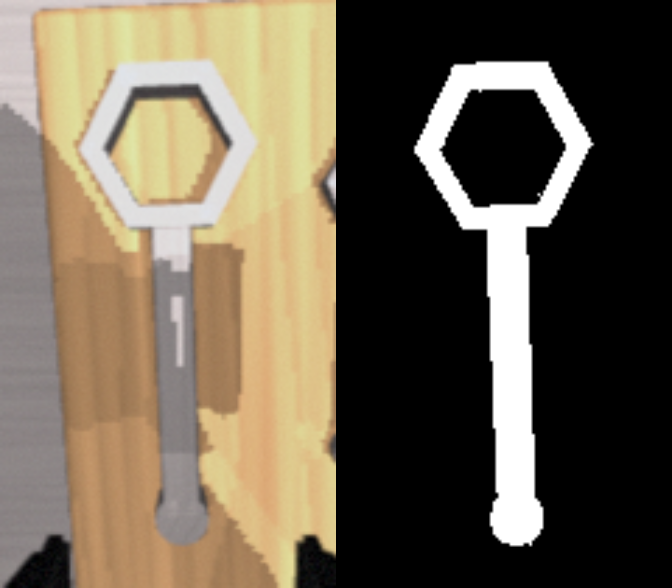

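Run:
```python
from h import *
s=env.state();print(s['t'],s['eef_pos'],s['tcp_rot'],s['qvel'].round(3))
```

```text
2.8 [498.42708156 388.55230867 233.33274602] [-1.57062945  0.0018685  -1.56409271] [-0.066 -0.027  0.071 -0.006 -0.041 -0.115]
```

Call:
move_arm:
  rows:
    - {"tx":0,"ty":2.5,"tz":0.3,"rx":0,"ry":-0.037,"rz":0,"grip":50}
    - {"tx":0,"ty":2.5,"tz":0.4,"rx":0,"ry":0,"rz":0,"grip":50}
    - {"tx":0,"ty":2.5,"tz":0.4,"rx":0,"ry":0,"rz":0,"grip":50}
    - {"tx":0,"ty":2.0,"tz":0.3,"rx":0,"ry":0,"rz":0,"grip":50}
    - {"tx":0,"ty":0,"tz":0,"rx":0,"ry":0,"rz":0,"grip":50}
    - {"tx":0,"ty":0,"tz":0,"rx":0,"ry":0,"rz":0,"grip":50}
    - {"tx":0,"ty":0,"tz":0,"rx":0,"ry":0,"rz":0,"grip":50}
    - {"tx":0,"ty":0,"tz":0,"rx":0,"ry":0,"rz":0,"grip":50}

```text
t: 3.47
eef_pos: [514.1, 382.3, 140.2]
tcp_rot: [-1.569, 0.001, -1.533]
ft_force: [0.9, -0.5, -0.7]
opening: 0.494
```

Run:
```python
from h import *
s=env.state();print(s['t'],s['eef_pos'],s['tcp_rot'],s['qvel'].round(3),s['ft_force'],s['moment'])
```

```text
3.4667 [514.09214621 382.29190068 140.22963738] [-1.56878470e+00  9.95424513e-04 -1.53300197e+00] [ 0.002 -0.002  0.004 -0.001 -0.004  0.007] [ 0.89477829 -0.50029986 -0.71900663] [-0.00614049 -0.00518597  0.03538562]
```

Call:
move_arm:
  rows:
    - {"tx":-0.42,"ty":2.5,"tz":-0.13,"rx":0,"ry":0,"rz":0,"grip":50}
    - {"tx":0,"ty":2.5,"tz":0,"rx":0,"ry":0,"rz":0,"grip":50}
    - {"tx":0,"ty":2.5,"tz":0,"rx":0,"ry":0,"rz":0,"grip":50}
    - {"tx":0,"ty":1.8,"tz":0,"rx":0,"ry":0,"rz":0,"grip":50}
    - {"tx":0,"ty":0.8,"tz":0,"rx":0,"ry":0,"rz":0,"grip":50}
    - {"tx":0,"ty":0,"tz":0,"rx":0,"ry":0,"rz":0,"grip":50}
    - {"tx":0,"ty":0,"tz":0,"rx":0,"ry":0,"rz":0,"grip":50}
    - {"tx":0,"ty":0,"tz":0,"rx":0,"ry":0,"rz":0,"grip":50}

```text
t: 4.13
eef_pos: [512.9, 386.7, 39.3]
tcp_rot: [-1.569, 0.001, -1.534]
ft_force: [-0.2, 0.3, 0.4]
opening: 0.498
```

Run:
```python
from h import *
c,p,d=snap('wrist','w3');s=env.state();print(s['t'],s['eef_pos'],s['tcp_rot'],s['ft_force'])
X=cloud(c,d)
```

```text
4.1833 [512.83316645 386.64407505  39.25716621] [-1.56859693e+00  1.10507421e-03 -1.53379683e+00] [-0.81448205 -0.26025448  0.20428656]
```

View pics/w3.png

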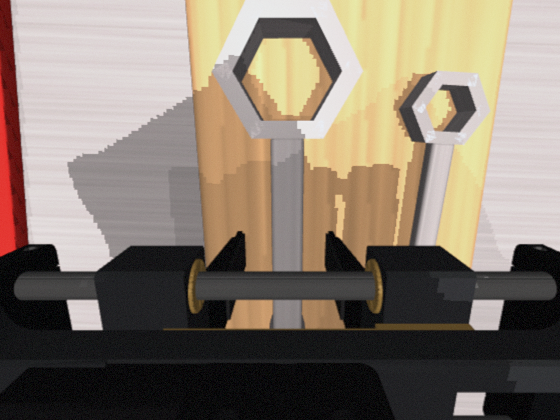

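The fingers straddle the handle at px (287,250), centred between the jaw tips (240 and 330), and the ring is at (287,70) directly ahead. Now I close and lift.

Call:
move_arm:
  rows:
    - {"tx":0,"ty":0,"tz":0,"rx":0,"ry":0,"rz":0,"grip":0}
    - {"tx":0,"ty":0,"tz":0,"rx":0,"ry":0,"rz":0,"grip":0}
    - {"tx":0,"ty":0,"tz":0,"rx":0,"ry":0,"rz":0,"grip":0}
    - {"tx":0,"ty":0,"tz":0,"rx":0,"ry":0,"rz":0,"grip":0}
    - {"tx":0,"ty":0,"tz":0,"rx":0,"ry":0,"rz":0,"grip":0}
    - {"tx":0,"ty":0,"tz":0,"rx":0,"ry":0,"rz":0,"grip":0}

```text
t: 4.68
eef_pos: [512.2, 386.1, 37.6]
tcp_rot: [-1.571, -0.0, -1.534]
ft_force: [0.1, -0.6, 2.6]
opening: 0.17
```

Run:
```python
from h import *
s=env.state();print(s['t'],s['eef_pos'],s['tcp_rot'],s['opening'],s['ft_force'],s['moment'])
```

```text
4.6833 [512.17587442 386.13972423  37.64025932] [-1.57085514e+00 -2.71311223e-04 -1.53392254e+00] 0.17044786978924503 [ 0.07336041 -0.57277627  2.61102436] [-0.14188585  0.06478927 -0.03821474]
```

Call:
move_arm:
  rows:
    - {"tx":0,"ty":-0.5,"tz":0,"rx":0,"ry":0,"rz":0,"grip":0}
    - {"tx":0,"ty":-1.5,"tz":0,"rx":0,"ry":0,"rz":0,"grip":0}
    - {"tx":0,"ty":-2.5,"tz":0,"rx":0,"ry":0,"rz":0,"grip":0}
    - {"tx":0,"ty":-2.5,"tz":0,"rx":0,"ry":0,"rz":0,"grip":0}
    - {"tx":0,"ty":-2.0,"tz":0,"rx":0,"ry":0,"rz":0,"grip":0}
    - {"tx":0,"ty":-1.0,"tz":0,"rx":0,"ry":0,"rz":0,"grip":0}
    - {"tx":0,"ty":0,"tz":0,"rx":0,"ry":0,"rz":0,"grip":0}
    - {"tx":0,"ty":0,"tz":0,"rx":0,"ry":0,"rz":0,"grip":0}

```text
t: 5.35
eef_pos: [511.9, 386.1, 137.1]
tcp_rot: [-1.571, -0.0, -1.534]
ft_force: [-0.5, 0.8, -5.3]
opening: 0.167
```

```bash
cat > ring.py <<'E'
from h import *
import sys
def ring(name,ztop=None):
    s=env.state();c,p,d=snap('wrist',name)
    X=cloud(c,d);vv,uu=np.mgrid[:420,:560]
    tcpz=s['eef_pos'][2]
    m=((X[...,2]>tcpz-12)&(X[...,2]<tcpz+25)&(vv<235)&(uu>150)&(uu<420)&(d>0)).astype('uint8')
    n,l,st,_=cv2.connectedComponentsWithStats(m);i=1+np.argmax(st[1:,4]);m=(l==i).astype('uint8')
    P=X[m>0]; A=np.c_[P[:,:2]-P[:,:2].mean(0),np.ones(len(P))]
    # top surface: fit plane robustly
    k=np.ones(len(P),bool)
    for _ in range(6):
        co=np.linalg.lstsq(A[k],P[k,2],rcond=None)[0];e=P[:,2]-A@co;k=np.abs(e)<2.0
    zt=np.median(P[k,2]);mean=P[:,:2].mean(0)
    mm=np.zeros_like(m);mm[m>0]=(np.abs(e)<5)
    cs,h=cv2.findContours(mm,cv2.RETR_CCOMP,1)
    best=None
    def cast(u,v):
        r=ray(c,u,v);E=c['eye']; # plane z = co.(x-mean)+c2
        n=np.array([-co[0],-co[1],1]);q0=np.array([*mean,co[2]]);return E+r*((q0-E)@n)/(r@n)
    for kk,hh in zip(cs,h[0]):
        if hh[3]>=0 and cv2.contourArea(kk)>300:
            W=np.array([cast(u,v) for u,v in kk[:,0]]);M=cv2.moments(W[:,None,:2].astype('float32'))
            cen=np.array([M['m10']/M['m00'],M['m01']/M['m00']])
            a=np.arctan2(W[:,1]-cen[1],W[:,0]-cen[0]);r=np.hypot(*(W[:,:2]-cen).T)
            ph=np.degrees(np.angle(np.sum((r-r.mean())*np.exp(6j*a)))/6)
            zr=co[:2]@(cen-mean)+co[2]
            best=(cen,zr,ph,cv2.contourArea(W[:,:2].astype('float32')))
    # handle centreline
    pts=[]
    for v in range(420):
        u=np.where(mm[v])[0]
        if len(u) and u.max()-u.min()+1==len(u):
            q1=cast(u.min()-.5,v);q2=cast(u.max()+.5,v);w=np.linalg.norm(q1-q2)
            if 13<w<20: pts.append((q1+q2)/2)
    pts=np.array(pts)
    R=Ro.from_euler('xyz',s['tcp_rot'])
    print('t',s['t'],'tcp',s['eef_pos'].round(2),s['tcp_rot'].round(4),'F',s['ft_force'].round(2),'M',s['moment'].round(2))
    print('plane slope deg',np.degrees(co[:2]).round(2),'ring',best,'n',len(pts))
    if best is not None:
        cr=np.array([*best[0],best[1]])
        print('ring top in tool',R.inv().apply(cr-s['eef_pos']).round(2))
    if len(pts)>5:
        f=np.linalg.svd(pts[:,:2]-pts[:,:2].mean(0))[2][0];f=f*np.sign(f[0])
        print('handle yaw',np.degrees(np.arctan2(f[1],f[0])).round(2),'tool yaw+90',(np.degrees(s['tcp_rot'][2])+90).round(2))
        if best is not None:
            g=best[0]-pts[:,:2].mean(0);print('yaw handle->ring',np.degrees(np.arctan2(g[1],g[0])).round(2))
if __name__=='__main__': ring(sys.argv[1])
E
python3 ring.py w4
```

```text
t 5.35 tcp [511.89 386.07 137.11] [-1.5712e+00 -3.0000e-04 -1.5340e+00] F [-0.48  0.8  -5.32] M [0.03 0.06 0.03]
plane slope deg [-0.03 -0.02] ring (array([607.49212013, 390.23808898]), np.float64(143.45344875483514), np.float64(-27.96661907856058), 1478.1188636049628) n 87
ring top in tool [-0.64 -6.38 95.69]
handle yaw 2.11 tool yaw+90 2.11
yaw handle->ring 2.08
```

View pics/w4.png

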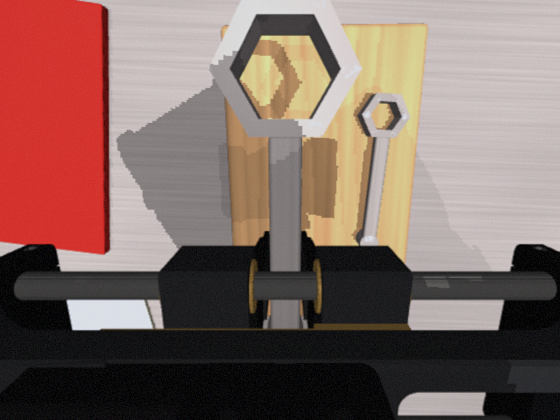

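Call:
move_arm:
  rows:
    - {"tx":2.0,"ty":0,"tz":0,"rx":0,"ry":0,"rz":0,"grip":0}
    - {"tx":3.6,"ty":0,"tz":0,"rx":0,"ry":0,"rz":0,"grip":0}
    - {"tx":3.8,"ty":0,"tz":0,"rx":0,"ry":0,"rz":0,"grip":0}
    - {"tx":3.8,"ty":0,"tz":0,"rx":0,"ry":0,"rz":0,"grip":0}
    - {"tx":3.8,"ty":0,"tz":0,"rx":0,"ry":0,"rz":0,"grip":0}
    - {"tx":3.8,"ty":0,"tz":0,"rx":0,"ry":0,"rz":0,"grip":0}
    - {"tx":3.8,"ty":0,"tz":0,"rx":0,"ry":0,"rz":0,"grip":0}
    - {"tx":3.8,"ty":0,"tz":0,"rx":0,"ry":0,"rz":0,"grip":0}
    - {"tx":3.8,"ty":0,"tz":0,"rx":0,"ry":0,"rz":0,"grip":0}
    - {"tx":3.8,"ty":0,"tz":0,"rx":0,"ry":0,"rz":0,"grip":0}

```text
t: 6.23
eef_pos: [524.6, 24.7, 136.3]
tcp_rot: [-1.573, 0.0, -1.534]
ft_force: [0.4, -0.1, -4.5]
opening: 0.171
```

Call:
move_arm:
  rows:
    - {"tx":3.8,"ty":0,"tz":0,"rx":0,"ry":0,"rz":0,"grip":0}
    - {"tx":3.35,"ty":0,"tz":-0.1,"rx":0,"ry":0,"rz":0,"grip":0}
    - {"tx":0,"ty":0,"tz":0,"rx":0,"ry":-0.093,"rz":0,"grip":0}
    - {"tx":0,"ty":0,"tz":0,"rx":0,"ry":-0.093,"rz":0,"grip":0}
    - {"tx":0,"ty":0,"tz":0,"rx":0,"ry":-0.093,"rz":0,"grip":0}
    - {"tx":0,"ty":0,"tz":0,"rx":0,"ry":-0.093,"rz":0,"grip":0}
    - {"tx":0,"ty":0,"tz":0,"rx":0,"ry":-0.093,"rz":0,"grip":0}
    - {"tx":0,"ty":0,"tz":0,"rx":0,"ry":-0.093,"rz":0,"grip":0}
    - {"tx":0,"ty":0,"tz":0,"rx":0,"ry":-0.093,"rz":0,"grip":0}
    - {"tx":0,"ty":0,"tz":0,"rx":0,"ry":0,"rz":0,"grip":0}

```text
t: 7.07
eef_pos: [526.5, -44.9, 136.3]
tcp_rot: [-1.572, 0.002, -0.879]
ft_force: [-0.6, 0.3, -3.4]
opening: 0.168
```

Call:
move_arm:
  rows:
    - {"tx":0,"ty":0,"tz":0,"rx":0,"ry":0,"rz":0,"grip":0}
    - {"tx":0,"ty":0,"tz":0,"rx":0,"ry":0,"rz":0,"grip":0}
    - {"tx":0,"ty":0,"tz":0,"rx":0,"ry":0,"rz":0,"grip":0}

```text
t: 7.32
eef_pos: [526.9, -45.0, 137.2]
tcp_rot: [-1.571, 0.0, -0.885]
ft_force: [-0.0, -0.1, -3.2]
opening: 0.169
```

```bash
python3 ring.py w5
```

```text
t 7.3167 tcp [526.93 -44.98 137.22] [-1.5712e+00  5.0000e-04 -8.8520e-01] F [-0.02 -0.11 -3.2 ] M [-0.02 -0.02 -0.  ]
plane slope deg [-0.08  0.04] ring (array([601.07287492,  15.58921818]), np.float64(143.6212863347045), np.float64(9.278843279506575), 1474.8536322053187) n 88
ring top in tool [ 6.000e-02 -6.450e+00  9.574e+01]
handle yaw 39.27 tool yaw+90 39.28
yaw handle->ring 39.27
```

View pics/w5.png

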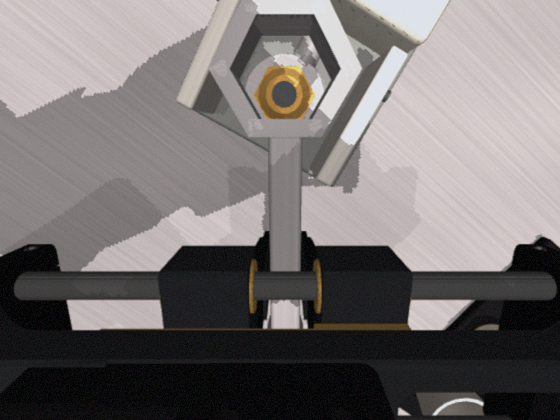

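```bash
cat > nut.py <<'E'
from h import *
import sys
def nut(name,box):
    c,p,d=load(name);u0,v0,u1,v1=box
    hsv=cv2.cvtColor(p,cv2.COLOR_BGR2HSV)
    m=((hsv[...,0]>8)&(hsv[...,0]<34)&(hsv[...,1]>110)).astype('uint8');mk=np.zeros_like(m);mk[v0:v1,u0:u1]=1;m*=mk
    n,l,st,_=cv2.connectedComponentsWithStats(m);i=1+np.argmax(st[1:,4]);m=(l==i).astype('uint8')
    cs,h=cv2.findContours(m,cv2.RETR_CCOMP,1)
    for k,hh in zip(cs,h[0]):
        a=cv2.contourArea(k)
        if a<60: continue
        z=55 if hh[3]>=0 else 47
        W=np.array([toplane(c,u,v,z)[:2] for u,v in k[:,0]]).astype('float32');M=cv2.moments(W[:,None]);cen=np.array([M['m10'],M['m01']])/M['m00']
        an=np.arctan2(W[:,1]-cen[1],W[:,0]-cen[0]);r=np.hypot(*(W-cen).T)
        print('bore' if z==55 else 'hex',cen.round(2),'area',cv2.contourArea(W),'corner phase',np.degrees(np.angle(np.sum((r-r.mean())*np.exp(6j*an)))/6).round(2),'enclosing',cv2.minEnclosingCircle(W))
    cv2.imwrite(f'pics/{name}_n.png',cv2.resize(p[v0:v1,u0:u1],None,fx=7,fy=7,interpolation=2))
if __name__=='__main__': nut(sys.argv[1],list(map(int,sys.argv[2:6])))
E
python3 nut.py w1 235 85 330 170; python3 nut.py w5 240 55 330 130
```

```text
hex [600.45  16.06] area 1277.1639047580902 corner phase 9.62 enclosing ((600.376953125, 16.04736328125), 22.180204391479492)
bore [600.47  16.02] area 276.8782994739595 corner phase -16.45 enclosing ((600.3526611328125, 15.927570343017578), 9.930032730102539)
hex [601.48  16.8 ] area 1221.437102057931 corner phase 9.56 enclosing ((600.7576904296875, 16.032180786132812), 22.46106719970703)
bore [600.48  16.07] area 267.2412390630634 corner phase -9.08 enclosing ((600.4981079101562, 16.006067276000977), 9.544323921203613)
```

View pics/w5_n.png

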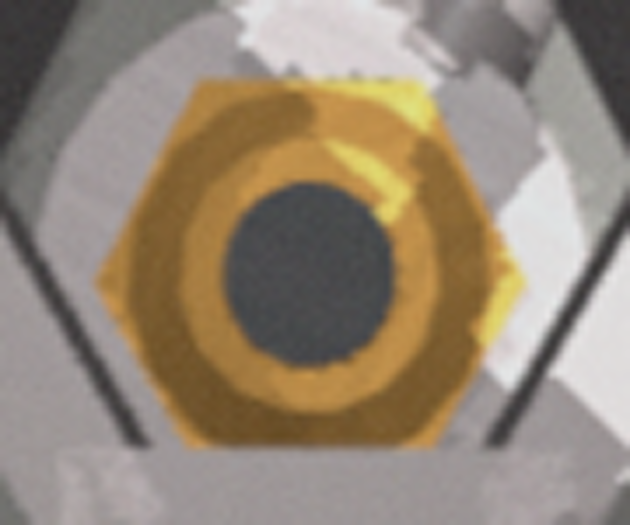

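Call:
move_arm:
  rows:
    - {"tx":-0.07,"ty":1.0,"tz":-0.02,"rx":0,"ry":0,"rz":0,"grip":0}
    - {"tx":0,"ty":1.5,"tz":0,"rx":0,"ry":0,"rz":0,"grip":0}
    - {"tx":0,"ty":1.5,"tz":0,"rx":0,"ry":0,"rz":0,"grip":0}
    - {"tx":0,"ty":0.8,"tz":0,"rx":0,"ry":0,"rz":0,"grip":0}
    - {"tx":0,"ty":0.4,"tz":0,"rx":0,"ry":0,"rz":0,"grip":0}
    - {"tx":0,"ty":0,"tz":0,"rx":0,"ry":0,"rz":0,"grip":0}
    - {"tx":0,"ty":0,"tz":0,"rx":0,"ry":0,"rz":0,"grip":0}

```text
t: 7.95
eef_pos: [526.6, -44.6, 85.7]
tcp_rot: [-1.571, -0.0, -0.883]
ft_force: [0.7, 0.6, -4.2]
opening: 0.164
```

```bash
python3 ring.py w6;python3 nut.py w6 240 30 330 130
```

```text
t 7.95 tcp [526.59 -44.62  85.7 ] [-1.5708e+00 -1.0000e-04 -8.8320e-01] F [ 0.65  0.64 -4.22] M [-0.1   0.01  0.01]
plane slope deg [-0.02  0.04] ring (array([600.65367708,  16.09406858]), np.float64(92.17898233752138), np.float64(9.364129934906305), 1477.2863821256105) n 89
ring top in tool [ 9.000e-02 -6.480e+00  9.577e+01]
handle yaw 39.39 tool yaw+90 39.4
yaw handle->ring 39.37
hex [600.97  16.45] area 1304.6890157905655 corner phase 9.61 enclosing ((600.938720703125, 16.37841796875), 22.501062393188477)
bore [600.62  16.01] area 270.15753947442863 corner phase -20.09 enclosing ((600.6173706054688, 15.96904468536377), 9.532668113708496)
```

View pics/w6.png

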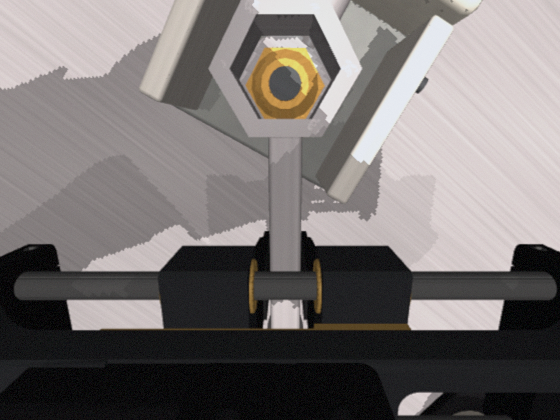

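Call:
move_arm:
  rows:
    - {"tx":0,"ty":0.5,"tz":0,"rx":0,"ry":0,"rz":0,"grip":0}
    - {"tx":0,"ty":0.5,"tz":0,"rx":0,"ry":0,"rz":0,"grip":0}
    - {"tx":0,"ty":0.4,"tz":0,"rx":0,"ry":0,"rz":0,"grip":0}
    - {"tx":0,"ty":0.2,"tz":0,"rx":0,"ry":0,"rz":0,"grip":0}
    - {"tx":0,"ty":0,"tz":0,"rx":0,"ry":0,"rz":0,"grip":0}

```text
t: 8.42
eef_pos: [526.2, -44.5, 69.1]
tcp_rot: [-1.571, 0.001, -0.883]
ft_force: [-0.1, -0.0, -3.9]
opening: 0.165
```

Call:
move_arm:
  rows:
    - {"tx":0,"ty":0.3,"tz":0,"rx":0,"ry":0,"rz":0,"grip":0}
    - {"tx":0,"ty":0.3,"tz":0,"rx":0,"ry":0,"rz":0,"grip":0}
    - {"tx":0,"ty":0,"tz":0,"rx":0,"ry":0,"rz":0,"grip":0}

```text
t: 8.67
eef_pos: [526.3, -44.6, 63.1]
tcp_rot: [-1.571, 0.0, -0.883]
ft_force: [-0.5, 0.3, -3.6]
opening: 0.162
```

Call:
move_arm:
  rows:
    - {"tx":0,"ty":0.2,"tz":0,"rx":0,"ry":0,"rz":0,"grip":0}
    - {"tx":0,"ty":0.2,"tz":0,"rx":0,"ry":0,"rz":0,"grip":0}
    - {"tx":0,"ty":0,"tz":0,"rx":0,"ry":0,"rz":0,"grip":0}

```text
t: 8.92
eef_pos: [526.3, -44.6, 59.3]
tcp_rot: [-1.571, 0.0, -0.883]
ft_force: [-0.7, 0.2, -4.0]
opening: 0.167
```

```bash
python3 ring.py w7
```

```text
t 8.9167 tcp [526.33 -44.58  59.3 ] [-1.5711e+00  2.0000e-04 -8.8300e-01] F [-0.74  0.18 -3.96] M [-0.07  0.05 -0.02]
plane slope deg [-1.6  -1.94] ring (array([600.39113895,  16.18826005]), np.float64(63.47072008347025), np.float64(9.525938034396306), 1477.8015266022794) n 91
ring top in tool [ 6.00e-02 -4.20e+00  9.58e+01]
handle yaw 39.4 tool yaw+90 39.41
yaw handle->ring 39.41
```

Call:
move_arm:
  rows:
    - {"tx":0,"ty":0.1,"tz":0,"rx":0,"ry":0,"rz":0,"grip":0}
    - {"tx":0,"ty":0,"tz":0,"rx":0,"ry":0,"rz":0,"grip":0}

```text
t: 9.13
eef_pos: [526.5, -44.6, 58.6]
tcp_rot: [-1.571, -0.0, -0.883]
ft_force: [0.4, -0.5, -3.1]
opening: 0.166
```

Call:
move_arm:
  rows:
    - {"tx":0,"ty":0.05,"tz":0,"rx":0,"ry":0,"rz":0,"grip":0}
    - {"tx":0,"ty":0,"tz":0,"rx":0,"ry":0,"rz":0,"grip":0}

```text
t: 9.3
eef_pos: [526.5, -44.6, 58.1]
tcp_rot: [-1.571, -0.0, -0.883]
ft_force: [-0.2, -0.0, -4.9]
opening: 0.168
```

Call:
move_arm:
  rows:
    - {"tx":0,"ty":0.05,"tz":0,"rx":0,"ry":0,"rz":0,"grip":0}
    - {"tx":0,"ty":0,"tz":0,"rx":0,"ry":0,"rz":0,"grip":0}

```text
t: 9.47
eef_pos: [526.5, -44.6, 57.6]
tcp_rot: [-1.571, -0.0, -0.883]
ft_force: [-0.3, 0.2, -3.1]
opening: 0.168
```

```bash
python3 -c "
from h import *
for i in range(3):
    s=env.state();print(s['t'],s['eef_pos'],s['ft_force'],s['moment'])
    env.read_camera('top')"; python3 ring.py w8
```

```text
9.4667 [526.51813806 -44.62451942  57.62874365] [-0.27027928  0.2286643  -3.12347859] [-0.03929036  0.01575167  0.03943795]
9.5167 [526.4920397  -44.61572457  57.63547008] [ 0.79897289  0.37249331 -4.22796413] [ 0.01060833 -0.01880148 -0.02711196]
9.5667 [526.50802037 -44.60056788  57.65222518] [ 0.13647686 -0.17477131 -3.11117075] [-0.02195659  0.05310068  0.02810659]
t 9.6167 tcp [526.5  -44.59  57.64] [-1.5708e+00 -1.0000e-04 -8.8300e-01] F [ 0.34  0.15 -3.91] M [-0.06 -0.04 -0.  ]
plane slope deg [-3.75 -2.55] ring (array([600.57132171,  16.16330864]), np.float64(59.6372857414965), np.float64(9.51493168115895), 1477.3920085076315) n 80
ring top in tool [ 8.00e-02 -1.99e+00  9.58e+01]
handle yaw 39.41 tool yaw+90 39.41
yaw handle->ring 39.4
```

View pics/w8.png

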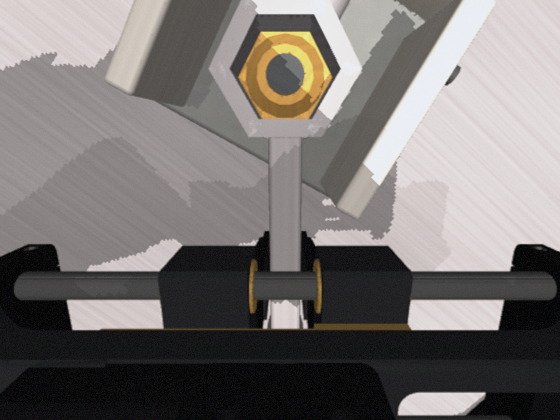

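Call:
move_arm:
  rows:
    - {"tx":0,"ty":0.05,"tz":0,"rx":0,"ry":0,"rz":0,"grip":0}
    - {"tx":0,"ty":0,"tz":0,"rx":0,"ry":0,"rz":0,"grip":0}

```text
t: 9.83
eef_pos: [526.5, -44.7, 57.3]
tcp_rot: [-1.571, -0.0, -0.883]
ft_force: [-2.0, -0.9, 1.6]
opening: 0.166
```

Call:
move_arm:
  rows:
    - {"tx":0,"ty":0.05,"tz":0,"rx":0,"ry":0,"rz":0,"grip":0}
    - {"tx":0,"ty":0,"tz":0,"rx":0,"ry":0,"rz":0,"grip":0}

```text
t: 10.0
eef_pos: [526.4, -44.7, 56.8]
tcp_rot: [-1.571, -0.0, -0.883]
ft_force: [-3.4, -2.3, 4.6]
opening: 0.167
```

Call:
move_arm:
  rows:
    - {"tx":0,"ty":-0.04,"tz":0,"rx":0,"ry":0,"rz":0,"grip":0}
    - {"tx":-0.29,"ty":0,"tz":0.004,"rx":0,"ry":0.03,"rz":0,"grip":0}
    - {"tx":-0.48,"ty":0,"tz":0.012,"rx":0,"ry":0.05,"rz":0,"grip":0}
    - {"tx":-0.48,"ty":0,"tz":0.012,"rx":0,"ry":0.05,"rz":0,"grip":0}
    - {"tx":-0.48,"ty":0,"tz":0.012,"rx":0,"ry":0.05,"rz":0,"grip":0}

```text
t: 10.42
eef_pos: [516.0, -30.7, 57.0]
tcp_rot: [-1.572, 0.0, -1.065]
ft_force: [-5.8, -8.0, 2.9]
opening: 0.166
```

```bash
cat > tq.py <<'E'
from h import *
import sys
n=int(sys.argv[1]) if len(sys.argv)>1 else 1
O=np.array([600.55,16.1])
for i in range(n):
    s=env.state();r=np.array(s['eef_pos'][:2])-O;F=s['ft_force'];M=s['moment'];yaw=s['tcp_rot'][2]+np.pi/2
    tz=(r[0]*F[1]-r[1]*F[0])/1000
    z=np.array([np.cos(yaw),np.sin(yaw)]);x=np.array([np.sin(yaw),-np.cos(yaw)])
    ring=np.array(s['eef_pos'][:2])+95.8*z+.05*x
    print('t %.2f'%s['t'],'z %.2f'%s['eef_pos'][2],'dist %.2f'%np.linalg.norm(r),'yaw %.2f rel %.2f'%(np.degrees(yaw),np.degrees(yaw)-10.45),'ring-O',(ring-O).round(2),'F tool x,z,Fz',(F[:2]@x).round(2),(F[:2]@z).round(2),F[2].round(2),'Mz %.3f'%M[2],'Ttot %.3f'%(tz+M[2]),s['opening'].round(3))
    if i<n-1: env.read_camera('top')
E
python3 tq.py 3
```

```text
Traceback (most recent call last):
  File "tq.py", line 10, in <module>
    print('t %.2f'%s['t'],'z %.2f'%s['eef_pos'][2],'dist %.2f'%np.linalg.norm(r),'yaw %.2f rel %.2f'%(np.degrees(yaw),np.degrees(yaw)-10.45),'ring-O',(ring-O).round(2),'F tool x,z,Fz',(F[:2]@x).round(2),(F[:2]@z).round(2),F[2].round(2),'Mz %.3f'%M[2],'Ttot %.3f'%(tz+M[2]),s['opening'].round(3))
                                                                                                                                                                                                                                                                                 ^^^^^^^^^^^^^^^^^^
AttributeError: 'float' object has no attribute 'round'
```

```bash
sed -i "s/,s\['opening'\].round(3)//" tq.py; python3 tq.py 4
```

```text
t 10.42 z 56.99 dist 96.67 yaw 28.96 rel 18.51 ring-O [-0.73 -0.48] F tool x,z,Fz 4.2 -8.99 2.94 Mz 0.023 Ttot 0.429
t 10.47 z 57.03 dist 96.62 yaw 28.74 rel 18.29 ring-O [-0.81 -0.22] F tool x,z,Fz 3.71 -9.58 2.38 Mz -0.194 Ttot 0.167
t 10.52 z 57.02 dist 96.63 yaw 28.98 rel 18.53 ring-O [-0.91 -0.07] F tool x,z,Fz 2.86 -10.28 4.32 Mz -0.237 Ttot 0.044
t 10.57 z 57.03 dist 96.62 yaw 29.06 rel 18.61 ring-O [-0.88 -0.11] F tool x,z,Fz 2.36 -7.87 3.18 Mz -0.253 Ttot -0.022
```

Call:
move_arm:
  rows:
    - {"tx":0,"ty":-0.02,"tz":-0.05,"rx":0,"ry":0,"rz":0,"grip":0}
    - {"tx":0,"ty":0,"tz":0,"rx":0,"ry":0,"rz":0,"grip":0}

```text
t: 10.73
eef_pos: [515.9, -30.7, 57.1]
tcp_rot: [-1.572, 0.0, -1.063]
ft_force: [-4.8, -3.0, -0.4]
opening: 0.171
```

```bash
python3 tq.py 3; python3 ring.py w9
```

```text
t 10.73 z 57.10 dist 96.72 yaw 29.08 rel 18.63 ring-O [-0.9  -0.29] F tool x,z,Fz 0.28 -5.65 -0.37 Mz -0.138 Ttot -0.109
t 10.78 z 57.11 dist 96.71 yaw 29.09 rel 18.64 ring-O [-0.89 -0.27] F tool x,z,Fz 1.39 -6.49 0.82 Mz -0.130 Ttot 0.006
t 10.83 z 57.09 dist 96.71 yaw 29.09 rel 18.64 ring-O [-0.88 -0.29] F tool x,z,Fz 1.58 -5.38 0.29 Mz -0.136 Ttot 0.018
t 10.8333 tcp [515.93 -30.71  57.09] [-1.5716e+00  3.0000e-04 -1.0631e+00] F [-3.93 -4.    0.29] M [-0.68  0.51 -0.14]
plane slope deg [-4.63 -3.24] ring (array([599.65378771,  15.76061071]), np.float64(58.201268622469776), np.float64(-0.9086282341784097), 1476.9600567668895) n 90
ring top in tool [ 9.000e-02 -1.190e+00  9.576e+01]
handle yaw 29.0 tool yaw+90 29.09
yaw handle->ring 28.9
```

```bash
python3 nut.py w9 235 25 335 130
```

```text
hex [600.72  16.1 ] area 1381.6946520516867 corner phase 6.3 enclosing ((600.6995239257812, 16.15669059753418), 23.039783477783203)
bore [600.61  16.1 ] area 273.57798641455884 corner phase -22.67 enclosing ((600.6132202148438, 16.078628540039062), 9.567852020263672)
```

View pics/w9_n.png

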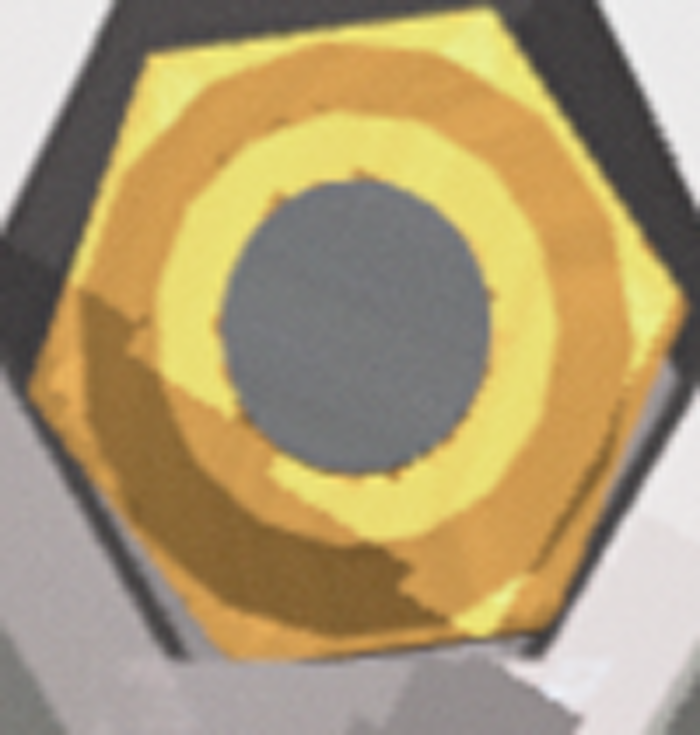

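Call:
move_arm:
  rows:
    - {"tx":0,"ty":0,"tz":-0.08,"rx":0,"ry":0,"rz":0,"grip":0}
    - {"tx":0,"ty":0,"tz":0,"rx":0,"ry":0,"rz":0,"grip":0}

```text
t: 11.05
eef_pos: [515.9, -30.9, 57.1]
tcp_rot: [-1.57, -0.0, -1.063]
ft_force: [0.8, -1.2, -2.2]
opening: 0.168
```

```bash
sed -i 's/O=np.array.*/O=np.array([599.67,15.83])/' tq.py; python3 tq.py 2
```

```text
t 11.05 z 57.13 dist 95.91 yaw 29.09 rel 18.64 ring-O [ 0.   -0.23] F tool x,z,Fz 1.41 0.16 -2.17 Mz -0.032 Ttot 0.103
t 11.10 z 57.14 dist 95.91 yaw 29.09 rel 18.64 ring-O [-0.   -0.23] F tool x,z,Fz 1.44 -0.84 -2.53 Mz -0.051 Ttot 0.087
```

Call:
move_arm:
  rows:
    - {"tx":-0.48,"ty":0,"tz":0.012,"rx":0,"ry":0.05,"rz":0,"grip":0}
    - {"tx":-0.48,"ty":0,"tz":0.012,"rx":0,"ry":0.05,"rz":0,"grip":0}
    - {"tx":-0.48,"ty":0,"tz":0.012,"rx":0,"ry":0.05,"rz":0,"grip":0}
    - {"tx":-0.48,"ty":0,"tz":0.012,"rx":0,"ry":0.05,"rz":0,"grip":0}

```text
t: 11.43
eef_pos: [508.3, -13.3, 57.2]
tcp_rot: [-1.57, -0.001, -1.265]
ft_force: [1.7, -2.7, -3.4]
opening: 0.168
```

```bash
python3 tq.py 3
```

```text
t 11.43 z 57.18 dist 95.85 yaw 17.51 rel 7.06 ring-O [ 0.05 -0.33] F tool x,z,Fz 3.12 0.75 -3.36 Mz 0.050 Ttot 0.349
t 11.48 z 57.19 dist 95.85 yaw 17.31 rel 6.86 ring-O [-0.03 -0.06] F tool x,z,Fz 3.37 1.38 -3.42 Mz -0.153 Ttot 0.170
t 11.53 z 57.19 dist 95.86 yaw 17.60 rel 7.15 ring-O [-0.09  0.08] F tool x,z,Fz 3.01 0.38 -3.82 Mz -0.245 Ttot 0.043
```

Call:
move_arm:
  rows:
    - {"tx":-0.48,"ty":0.02,"tz":0.012,"rx":0,"ry":0.05,"rz":0,"grip":0}
    - {"tx":-0.48,"ty":0,"tz":0.012,"rx":0,"ry":0.05,"rz":0,"grip":0}
    - {"tx":-0.48,"ty":0,"tz":0.012,"rx":0,"ry":0.05,"rz":0,"grip":0}
    - {"tx":-0.48,"ty":0,"tz":0.012,"rx":0,"ry":0.05,"rz":0,"grip":0}
    - {"tx":-0.48,"ty":0,"tz":0.012,"rx":0,"ry":0.05,"rz":0,"grip":0}
    - {"tx":-0.48,"ty":0,"tz":0.012,"rx":0,"ry":0.05,"rz":0,"grip":0}
    - {"tx":-0.48,"ty":0,"tz":0.012,"rx":0,"ry":0.05,"rz":0,"grip":0}
    - {"tx":-0.48,"ty":0,"tz":0.012,"rx":0,"ry":0.05,"rz":0,"grip":0}

```text
t: 12.2
eef_pos: [504.3, 24.4, 57.1]
tcp_rot: [-1.57, -0.0, -1.663]
ft_force: [0.5, -3.9, -2.0]
opening: 0.168
```

```bash
python3 tq.py 3
```

```text
t 12.20 z 57.08 dist 95.77 yaw -5.30 rel -15.75 ring-O [ 0.01 -0.32] F tool x,z,Fz 3.85 0.89 -1.97 Mz -0.076 Ttot 0.293
t 12.25 z 57.11 dist 95.76 yaw -5.51 rel -15.96 ring-O [ 0.03 -0.09] F tool x,z,Fz 2.69 1.81 -1.82 Mz -0.215 Ttot 0.043
t 12.30 z 57.08 dist 95.75 yaw -5.22 rel -15.67 ring-O [0.06 0.1 ] F tool x,z,Fz 2.74 1.08 -1.71 Mz -0.270 Ttot -0.008
```

Call:
move_arm:
  rows:
    - {"tx":-0.48,"ty":0,"tz":0.01,"rx":0,"ry":0.05,"rz":0,"grip":0}
    - {"tx":-0.48,"ty":0,"tz":0.012,"rx":0,"ry":0.05,"rz":0,"grip":0}
    - {"tx":-0.48,"ty":0,"tz":0.012,"rx":0,"ry":0.05,"rz":0,"grip":0}
    - {"tx":-0.48,"ty":0,"tz":0.012,"rx":0,"ry":0.05,"rz":0,"grip":0}
    - {"tx":-0.48,"ty":0,"tz":0.012,"rx":0,"ry":0.05,"rz":0,"grip":0}
    - {"tx":-0.48,"ty":0,"tz":0.012,"rx":0,"ry":0.05,"rz":0,"grip":0}
    - {"tx":0,"ty":0,"tz":0,"rx":0,"ry":0,"rz":0,"grip":0}

```text
t: 12.88
eef_pos: [511.3, 52.4, 57.0]
tcp_rot: [-1.57, 0.0, -1.962]
ft_force: [1.9, -3.5, -1.5]
opening: 0.168
```

```bash
python3 tq.py 1; python3 -c "
from h import *;snap('wrist','w10')"; python3 nut.py w10 235 25 335 130
```

```text
t 12.88 z 57.05 dist 95.68 yaw -22.43 rel -32.88 ring-O [ 0.13 -0.  ] F tool x,z,Fz 2.51 3.04 -1.48 Mz -0.280 Ttot -0.040
hex [600.79  15.85] area 1379.9057975963779 corner phase 14.51 enclosing ((600.6853637695312, 15.84570026397705), 22.941423416137695)
bore [600.68  15.95] area 272.4315844623343 corner phase 7.93 enclosing ((600.701416015625, 15.954089164733887), 9.560264587402344)
```

View pics/w10.png

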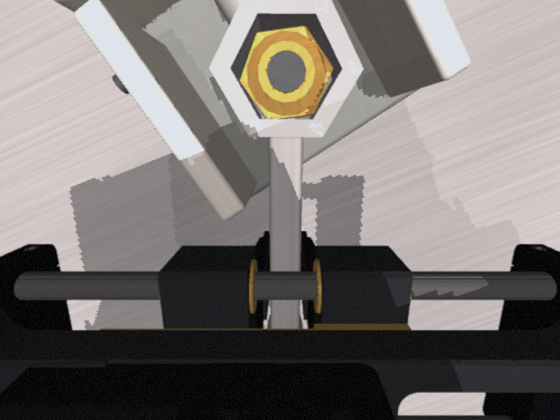

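Call:
move_arm:
  rows:
    - {"tx":0.527,"ty":0,"tz":0.0145,"rx":0,"ry":-0.055,"rz":0,"grip":0}
    - {"tx":0.527,"ty":0,"tz":0.0145,"rx":0,"ry":-0.055,"rz":0,"grip":0}
    - {"tx":0,"ty":0,"tz":0,"rx":0,"ry":0,"rz":0,"grip":0}

```text
t: 13.18
eef_pos: [507.0, 41.9, 57.1]
tcp_rot: [-1.571, 0.0, -1.848]
ft_force: [0.2, 1.6, -0.3]
opening: 0.164
```

```bash
python3 tq.py 2
```

```text
t 13.18 z 57.06 dist 96.28 yaw -15.86 rel -26.31 ring-O [-0.54 -0.11] F tool x,z,Fz -1.6 -0.22 -0.26 Mz 0.107 Ttot -0.047
t 13.23 z 57.06 dist 96.27 yaw -16.10 rel -26.55 ring-O [-0.56 -0.22] F tool x,z,Fz -0.2 -0.85 -0.69 Mz 0.065 Ttot 0.045
```

Forces are almost nil, so I lift straight up.

Call:
move_arm:
  rows:
    - {"tx":0,"ty":-0.3,"tz":0,"rx":0,"ry":0,"rz":0,"grip":0}
    - {"tx":0,"ty":-0.6,"tz":0,"rx":0,"ry":0,"rz":0,"grip":0}
    - {"tx":0,"ty":-0.7,"tz":0,"rx":0,"ry":0,"rz":0,"grip":0}
    - {"tx":0,"ty":-0.7,"tz":0,"rx":0,"ry":0,"rz":0,"grip":0}
    - {"tx":0,"ty":-0.6,"tz":0,"rx":0,"ry":0,"rz":0,"grip":0}
    - {"tx":0,"ty":0,"tz":0,"rx":0,"ry":0,"rz":0,"grip":0}

```text
t: 13.73
eef_pos: [507.7, 42.6, 87.5]
tcp_rot: [-1.569, 0.0, -1.853]
ft_force: [0.4, 1.5, -5.0]
opening: 0.168
```

```bash
python3 tq.py 1; python3 ring.py w11; python3 nut.py w11 235 25 335 130
```

```text
t 13.73 z 87.47 dist 95.75 yaw -16.16 rel -26.61 ring-O [0.07 0.05] F tool x,z,Fz -1.52 -0.06 -5.01 Mz -0.045 Ttot -0.191
t 13.7333 tcp [507.74  42.6   87.47] [-1.5688e+00  4.0000e-04 -1.8529e+00] F [ 0.36  1.48 -5.01] M [ 0.06  0.05 -0.05]
plane slope deg [ 0.43 -0.13] ring (array([599.62726412,  16.94771604]), np.float64(94.67283489401235), np.float64(13.918086202013466), 1474.0525570917898) n 91
ring top in tool [-0.94 -7.01 95.41]
handle yaw -16.17 tool yaw+90 -16.16
yaw handle->ring -16.19
hex [600.87  15.86] area 1323.0003021092848 corner phase 14.79 enclosing ((600.8981323242188, 15.689990997314453), 22.71092987060547)
bore [600.63  16.02] area 275.4510784079321 corner phase -5.44 enclosing ((600.6021118164062, 16.01376724243164), 9.65312385559082)
```

Call:
move_arm:
  rows:
    - {"tx":1.125,"ty":0,"tz":0.066,"rx":0,"ry":-0.1177,"rz":0,"grip":0}
    - {"tx":1.125,"ty":0,"tz":0.066,"rx":0,"ry":-0.1177,"rz":0,"grip":0}
    - {"tx":1.125,"ty":0,"tz":0.066,"rx":0,"ry":-0.1177,"rz":0,"grip":0}
    - {"tx":1.125,"ty":0,"tz":0.066,"rx":0,"ry":-0.1177,"rz":0,"grip":0}
    - {"tx":1.125,"ty":0,"tz":0.066,"rx":0,"ry":-0.1177,"rz":0,"grip":0}
    - {"tx":1.125,"ty":0,"tz":0.066,"rx":0,"ry":-0.1177,"rz":0,"grip":0}
    - {"tx":1.125,"ty":0,"tz":0.066,"rx":0,"ry":-0.1177,"rz":0,"grip":0}
    - {"tx":1.125,"ty":0,"tz":0.066,"rx":0,"ry":-0.1177,"rz":0,"grip":0}
    - {"tx":1.125,"ty":0,"tz":0.066,"rx":0,"ry":-0.1177,"rz":0,"grip":0}

```text
t: 14.53
eef_pos: [530.9, -51.9, 85.8]
tcp_rot: [-1.571, 0.0, -0.788]
ft_force: [0.3, 0.2, -3.7]
opening: 0.166
```

Call:
move_arm:
  rows:
    - {"tx":0,"ty":0,"tz":0,"rx":0,"ry":0,"rz":0,"grip":0}
    - {"tx":0,"ty":0,"tz":0,"rx":0,"ry":0,"rz":0,"grip":0}
    - {"tx":0,"ty":0,"tz":0,"rx":0,"ry":0,"rz":0,"grip":0}
    - {"tx":0,"ty":0,"tz":0,"rx":0,"ry":0,"rz":0,"grip":0}

```text
t: 14.87
eef_pos: [530.4, -50.8, 85.9]
tcp_rot: [-1.571, 0.001, -0.796]
ft_force: [-0.4, 0.6, -4.0]
opening: 0.168
```

```bash
python3 tq.py 1; python3 ring.py w12; python3 nut.py w12 235 25 335 130
```

```text
t 14.87 z 85.90 dist 96.13 yaw 44.38 rel 33.93 ring-O [-0.78  0.33] F tool x,z,Fz -0.74 0.17 -4.03 Mz 0.022 Ttot -0.049
t 14.8667 tcp [530.39 -50.81  85.9 ] [-1.5712e+00  6.0000e-04 -7.9620e-01] F [-0.4   0.65 -4.03] M [-0.03  0.03  0.02]
plane slope deg [0.2  0.24] ring (array([598.89792868,  16.01600742]), np.float64(92.87188451650493), np.float64(14.33745063973046), 1474.816824262789) n 89
ring top in tool [ 0.16 -7.02 95.7 ]
handle yaw 44.37 tool yaw+90 44.38
yaw handle->ring 44.36
hex [600.54  16.04] area 1336.053058428105 corner phase 14.97 enclosing ((600.419189453125, 16.218698501586914), 22.659549713134766)
bore [600.57  16.07] area 267.3995243291138 corner phase 13.34 enclosing ((600.5886840820312, 16.084482192993164), 9.544215202331543)
```

View pics/w12.png

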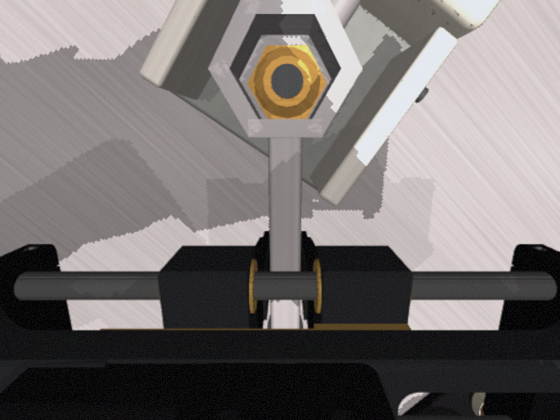

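Call:
move_arm:
  rows:
    - {"tx":0.08,"ty":0.3,"tz":0.03,"rx":0,"ry":0,"rz":0,"grip":0}
    - {"tx":0,"ty":0.4,"tz":0,"rx":0,"ry":0,"rz":0,"grip":0}
    - {"tx":0,"ty":0.5,"tz":0,"rx":0,"ry":0,"rz":0,"grip":0}
    - {"tx":0,"ty":0.4,"tz":0,"rx":0,"ry":0,"rz":0,"grip":0}
    - {"tx":0,"ty":0,"tz":0,"rx":0,"ry":0,"rz":0,"grip":0}

```text
t: 15.33
eef_pos: [531.3, -51.6, 69.0]
tcp_rot: [-1.572, 0.001, -0.794]
ft_force: [-0.8, 0.7, -4.5]
opening: 0.166
```

```bash
python3 tq.py 2
```

```text
t 15.33 z 68.98 dist 96.03 yaw 44.52 rel 34.07 ring-O [-0.05 -0.28] F tool x,z,Fz -1.05 -0.02 -4.55 Mz 0.017 Ttot -0.084
t 15.38 z 69.38 dist 95.96 yaw 44.52 rel 34.07 ring-O [ 0.11 -0.33] F tool x,z,Fz 0.3 -0.05 -4.97 Mz 0.002 Ttot 0.031
```

Call:
move_arm:
  rows:
    - {"tx":-0.02,"ty":0.3,"tz":0.01,"rx":0,"ry":0,"rz":0,"grip":0}
    - {"tx":0,"ty":0.3,"tz":0,"rx":0,"ry":0,"rz":0,"grip":0}
    - {"tx":0,"ty":0,"tz":0,"rx":0,"ry":0,"rz":0,"grip":0}

```text
t: 15.63
eef_pos: [531.5, -51.4, 63.5]
tcp_rot: [-1.571, 0.0, -0.794]
ft_force: [0.1, 0.1, -3.2]
opening: 0.166
```

Call:
move_arm:
  rows:
    - {"tx":0,"ty":0.2,"tz":0,"rx":0,"ry":0,"rz":0,"grip":0}
    - {"tx":0,"ty":0.2,"tz":0,"rx":0,"ry":0,"rz":0,"grip":0}
    - {"tx":0,"ty":0,"tz":0,"rx":0,"ry":0,"rz":0,"grip":0}

```text
t: 15.88
eef_pos: [531.5, -51.5, 59.7]
tcp_rot: [-1.571, 0.0, -0.794]
ft_force: [0.6, -0.2, -4.2]
opening: 0.166
```

```bash
python3 tq.py 2
```

```text
t 15.88 z 59.71 dist 95.77 yaw 44.52 rel 34.07 ring-O [ 0.21 -0.17] F tool x,z,Fz 0.59 0.32 -4.16 Mz 0.038 Ttot 0.094
t 15.93 z 59.87 dist 95.74 yaw 44.53 rel 34.08 ring-O [ 0.25 -0.16] F tool x,z,Fz -0.39 -1.22 -4.01 Mz -0.006 Ttot -0.044
```

Call:
move_arm:
  rows:
    - {"tx":0,"ty":0.15,"tz":0,"rx":0,"ry":0,"rz":0,"grip":0}
    - {"tx":0,"ty":0.07,"tz":0,"rx":0,"ry":0,"rz":0,"grip":0}
    - {"tx":0,"ty":0,"tz":0,"rx":0,"ry":0,"rz":0,"grip":0}

```text
t: 16.18
eef_pos: [531.6, -51.5, 57.7]
tcp_rot: [-1.571, -0.0, -0.794]
ft_force: [0.1, -0.2, -3.7]
opening: 0.165
```

Call:
move_arm:
  rows:
    - {"tx":0,"ty":0.05,"tz":0,"rx":0,"ry":0,"rz":0,"grip":0}
    - {"tx":0,"ty":0,"tz":0,"rx":0,"ry":0,"rz":0,"grip":0}

```text
t: 16.35
eef_pos: [531.7, -51.5, 57.3]
tcp_rot: [-1.571, -0.0, -0.794]
ft_force: [-0.4, 0.2, -3.7]
opening: 0.167
```

```bash
python3 tq.py 3
```

```text
t 16.35 z 57.31 dist 95.68 yaw 44.53 rel 34.08 ring-O [ 0.33 -0.17] F tool x,z,Fz -0.46 -0.16 -3.72 Mz 0.022 Ttot -0.023
t 16.40 z 57.32 dist 95.69 yaw 44.53 rel 34.08 ring-O [ 0.34 -0.18] F tool x,z,Fz -0.24 -0.32 -3.28 Mz 0.022 Ttot -0.000
t 16.45 z 57.33 dist 95.68 yaw 44.53 rel 34.08 ring-O [ 0.34 -0.17] F tool x,z,Fz 0.07 0.49 -4.0 Mz -0.041 Ttot -0.034
```

Call:
move_arm:
  rows:
    - {"tx":0,"ty":0.04,"tz":0,"rx":0,"ry":0,"rz":0,"grip":0}
    - {"tx":0,"ty":0,"tz":0,"rx":0,"ry":0,"rz":0,"grip":0}

```text
t: 16.62
eef_pos: [531.7, -51.5, 57.1]
tcp_rot: [-1.571, -0.0, -0.794]
ft_force: [-1.4, -0.2, -0.6]
opening: 0.169
```

Call:
move_arm:
  rows:
    - {"tx":0,"ty":0.04,"tz":0,"rx":0,"ry":0,"rz":0,"grip":0}
    - {"tx":0,"ty":0,"tz":0,"rx":0,"ry":0,"rz":0,"grip":0}

```text
t: 16.78
eef_pos: [531.7, -51.6, 56.8]
tcp_rot: [-1.571, -0.0, -0.794]
ft_force: [-2.0, -0.9, 3.4]
opening: 0.168
```

```bash
python3 tq.py 2
```

```text
t 16.78 z 56.79 dist 95.78 yaw 44.52 rel 34.07 ring-O [ 0.33 -0.31] F tool x,z,Fz -0.76 -2.03 3.36 Mz 0.036 Ttot -0.038
t 16.83 z 56.78 dist 95.76 yaw 44.52 rel 34.07 ring-O [ 0.31 -0.27] F tool x,z,Fz -0.69 -3.4 3.31 Mz 0.059 Ttot -0.008
```

Call:
move_arm:
  rows:
    - {"tx":-0.04,"ty":-0.03,"tz":0,"rx":0,"ry":0,"rz":0,"grip":0}
    - {"tx":-0.48,"ty":0,"tz":0.012,"rx":0,"ry":0.05,"rz":0,"grip":0}
    - {"tx":-0.48,"ty":0,"tz":0.012,"rx":0,"ry":0.05,"rz":0,"grip":0}
    - {"tx":-0.48,"ty":0,"tz":0.012,"rx":0,"ry":0.05,"rz":0,"grip":0}
    - {"tx":-0.48,"ty":0,"tz":0.012,"rx":0,"ry":0.05,"rz":0,"grip":0}
    - {"tx":0,"ty":0,"tz":0,"rx":0,"ry":0,"rz":0,"grip":0}

```text
t: 17.33
eef_pos: [519.1, -36.1, 56.9]
tcp_rot: [-1.571, -0.0, -0.996]
ft_force: [-3.0, -4.7, 1.2]
opening: 0.164
```

```bash
python3 tq.py 2
```

```text
t 17.33 z 56.92 dist 95.85 yaw 32.94 rel 22.49 ring-O [-0.13  0.12] F tool x,z,Fz 2.31 -5.06 1.17 Mz -0.231 Ttot -0.008
t 17.38 z 56.91 dist 95.84 yaw 33.09 rel 22.64 ring-O [-0.14  0.13] F tool x,z,Fz 1.65 -4.2 1.73 Mz -0.204 Ttot -0.044
```

Call:
move_arm:
  rows:
    - {"tx":-0.2,"ty":-0.02,"tz":-0.04,"rx":0,"ry":0.02,"rz":0,"grip":0}
    - {"tx":0,"ty":0,"tz":0,"rx":0,"ry":0,"rz":0,"grip":0}

```text
t: 17.55
eef_pos: [518.3, -34.9, 57.0]
tcp_rot: [-1.57, -0.001, -1.014]
ft_force: [0.0, -2.6, -3.3]
opening: 0.163
```

```bash
python3 tq.py 1
```

```text
t 17.55 z 57.03 dist 95.91 yaw 31.92 rel 21.47 ring-O [-0.05 -0.14] F tool x,z,Fz 2.25 -1.39 -3.35 Mz -0.117 Ttot 0.099
```

Call:
move_arm:
  rows:
    - {"tx":-0.2,"ty":0,"tz":0.002,"rx":0,"ry":0.02,"rz":0,"grip":0}
    - {"tx":0,"ty":0,"tz":0,"rx":0,"ry":0,"rz":0,"grip":0}

```text
t: 17.72
eef_pos: [517.2, -33.1, 57.0]
tcp_rot: [-1.57, -0.001, -1.035]
ft_force: [1.2, -5.1, -2.7]
opening: 0.167
```

```bash
python3 tq.py 1
```

```text
t 17.72 z 57.02 dist 95.91 yaw 30.72 rel 20.27 ring-O [-0.11 -0.04] F tool x,z,Fz 5.01 -1.63 -2.66 Mz -0.184 Ttot 0.296
```

Call:
move_arm:
  rows:
    - {"tx":-0.2,"ty":0,"tz":0.002,"rx":0,"ry":0.02,"rz":0,"grip":0}
    - {"tx":0,"ty":0,"tz":0,"rx":0,"ry":0,"rz":0,"grip":0}

```text
t: 17.88
eef_pos: [516.1, -31.3, 57.0]
tcp_rot: [-1.57, -0.001, -1.055]
ft_force: [1.1, -3.4, -2.2]
opening: 0.162
```

```bash
python3 tq.py 1
```

```text
t 17.88 z 57.03 dist 95.92 yaw 29.54 rel 19.09 ring-O [-0.18  0.08] F tool x,z,Fz 3.47 -0.73 -2.23 Mz -0.260 Ttot 0.073
```

Call:
move_arm:
  rows:
    - {"tx":-0.19,"ty":0,"tz":0.002,"rx":0,"ry":0.02,"rz":0,"grip":0}
    - {"tx":0,"ty":0,"tz":0,"rx":0,"ry":0,"rz":0,"grip":0}

```text
t: 18.05
eef_pos: [515.2, -29.6, 57.0]
tcp_rot: [-1.57, -0.0, -1.075]
ft_force: [2.3, -3.1, -2.1]
opening: 0.166
```

```bash
python3 tq.py 1
```

```text
t 18.05 z 57.05 dist 95.92 yaw 28.42 rel 17.97 ring-O [-0.2   0.11] F tool x,z,Fz 3.83 0.5 -2.12 Mz -0.261 Ttot 0.106
```

Call:
move_arm:
  rows:
    - {"tx":-0.19,"ty":0,"tz":0.002,"rx":0,"ry":0.02,"rz":0,"grip":0}
    - {"tx":0,"ty":0,"tz":0,"rx":0,"ry":0,"rz":0,"grip":0}

```text
t: 18.22
eef_pos: [514.3, -27.9, 57.1]
tcp_rot: [-1.57, -0.0, -1.094]
ft_force: [3.4, -3.3, -4.0]
opening: 0.164
```

```bash
python3 tq.py 1
```

```text
t 18.22 z 57.07 dist 95.91 yaw 27.29 rel 16.84 ring-O [-0.18  0.11] F tool x,z,Fz 4.49 1.51 -4.02 Mz -0.277 Ttot 0.152
```

Call:
move_arm:
  rows:
    - {"tx":-0.19,"ty":0,"tz":0.002,"rx":0,"ry":0.02,"rz":0,"grip":0}
    - {"tx":0,"ty":0,"tz":0,"rx":0,"ry":0,"rz":0,"grip":0}

```text
t: 18.38
eef_pos: [513.5, -26.3, 57.1]
tcp_rot: [-1.57, -0.0, -1.114]
ft_force: [2.7, -3.9, -2.6]
opening: 0.166
```

```bash
python3 tq.py 1
```

```text
t 18.38 z 57.06 dist 95.91 yaw 26.18 rel 15.73 ring-O [-0.18  0.12] F tool x,z,Fz 4.66 0.74 -2.62 Mz -0.282 Ttot 0.165
```

Call:
move_arm:
  rows:
    - {"tx":-0.19,"ty":0,"tz":0.002,"rx":0,"ry":0.02,"rz":0,"grip":0}
    - {"tx":0,"ty":0,"tz":0,"rx":0,"ry":0,"rz":0,"grip":0}

```text
t: 18.55
eef_pos: [512.7, -24.6, 57.1]
tcp_rot: [-1.57, -0.0, -1.134]
ft_force: [3.8, -4.0, -3.4]
opening: 0.168
```

```bash
python3 tq.py 1
```

```text
t 18.55 z 57.08 dist 95.91 yaw 25.05 rel 14.60 ring-O [-0.17  0.1 ] F tool x,z,Fz 5.24 1.71 -3.43 Mz -0.240 Ttot 0.263
```

Call:
move_arm:
  rows:
    - {"tx":-0.24,"ty":0.01,"tz":0.0,"rx":0,"ry":0.025,"rz":0,"grip":0}
    - {"tx":0,"ty":0,"tz":0,"rx":0,"ry":0,"rz":0,"grip":0}

```text
t: 18.72
eef_pos: [511.7, -22.4, 57.0]
tcp_rot: [-1.57, -0.0, -1.159]
ft_force: [4.1, -2.9, -3.2]
opening: 0.165
```

```bash
python3 tq.py 1
```

```text
t 18.72 z 57.02 dist 95.93 yaw 23.61 rel 13.16 ring-O [-0.17  0.08] F tool x,z,Fz 4.33 2.59 -3.2 Mz -0.288 Ttot 0.127
```

Call:
move_arm:
  rows:
    - {"tx":-0.24,"ty":0,"tz":0.002,"rx":0,"ry":0.025,"rz":0,"grip":0}
    - {"tx":0,"ty":0,"tz":0,"rx":0,"ry":0,"rz":0,"grip":0}

```text
t: 18.88
eef_pos: [510.8, -20.2, 57.0]
tcp_rot: [-1.57, -0.001, -1.184]
ft_force: [4.4, -3.2, -2.3]
opening: 0.165
```

```bash
python3 tq.py 1
```

```text
t 18.88 z 57.04 dist 95.92 yaw 22.19 rel 11.74 ring-O [-0.17  0.09] F tool x,z,Fz 4.67 2.85 -2.29 Mz -0.302 Ttot 0.145
```

Call:
move_arm:
  rows:
    - {"tx":-0.24,"ty":0,"tz":0.002,"rx":0,"ry":0.025,"rz":0,"grip":0}
    - {"tx":0,"ty":0,"tz":0,"rx":0,"ry":0,"rz":0,"grip":0}

```text
t: 19.05
eef_pos: [510.0, -18.2, 57.1]
tcp_rot: [-1.57, -0.001, -1.208]
ft_force: [4.8, -5.7, -3.1]
opening: 0.167
```

```bash
python3 tq.py 1
```

```text
t 19.05 z 57.06 dist 95.91 yaw 20.79 rel 10.34 ring-O [-0.08 -0.09] F tool x,z,Fz 7.03 2.41 -3.06 Mz -0.083 Ttot 0.592
```

Call:
move_arm:
  rows:
    - {"tx":-0.24,"ty":0,"tz":0.002,"rx":0,"ry":0.025,"rz":0,"grip":0}
    - {"tx":0,"ty":0,"tz":0,"rx":0,"ry":0,"rz":0,"grip":0}

```text
t: 19.22
eef_pos: [509.3, -16.2, 57.1]
tcp_rot: [-1.57, -0.001, -1.232]
ft_force: [4.2, -9.0, -3.1]
opening: 0.163
```

```bash
python3 tq.py 1
```

```text
t 19.22 z 57.08 dist 95.89 yaw 19.38 rel 8.93 ring-O [ 0.02 -0.32] F tool x,z,Fz 9.88 0.99 -3.11 Mz 0.071 Ttot 1.018
```

```bash
python3 tq.py 3
```

```text
t 19.22 z 57.08 dist 95.89 yaw 19.38 rel 8.93 ring-O [ 0.02 -0.32] F tool x,z,Fz 9.88 0.99 -3.11 Mz 0.071 Ttot 1.018
t 19.27 z 57.08 dist 95.88 yaw 19.43 rel 8.98 ring-O [ 0.02 -0.3 ] F tool x,z,Fz 9.33 0.91 -2.66 Mz 0.054 Ttot 0.949
t 19.32 z 57.08 dist 95.87 yaw 19.44 rel 8.99 ring-O [ 0.03 -0.29] F tool x,z,Fz 9.4 1.46 -3.28 Mz 0.077 Ttot 0.979
```

Call:
move_arm:
  rows:
    - {"tx":-0.17,"ty":0.01,"tz":0,"rx":0,"ry":0.022,"rz":0,"grip":0}
    - {"tx":0,"ty":0,"tz":0,"rx":0,"ry":0,"rz":0,"grip":0}

```text
t: 19.48
eef_pos: [508.9, -14.9, 57.0]
tcp_rot: [-1.57, -0.002, -1.254]
ft_force: [3.8, -10.2, -1.8]
opening: 0.168
```

```bash
python3 tq.py 2
```

```text
t 19.48 z 57.03 dist 95.87 yaw 18.17 rel 7.72 ring-O [ 0.23 -0.92] F tool x,z,Fz 10.83 0.4 -1.81 Mz 0.460 Ttot 1.498
t 19.53 z 57.04 dist 95.89 yaw 18.22 rel 7.77 ring-O [ 0.19 -0.85] F tool x,z,Fz 9.83 0.97 -3.4 Mz 0.363 Ttot 1.307
```

Call:
move_arm:
  rows:
    - {"tx":-0.1,"ty":0,"tz":0,"rx":0,"ry":0.012,"rz":0,"grip":0}
    - {"tx":0,"ty":0,"tz":0,"rx":0,"ry":0,"rz":0,"grip":0}

```text
t: 19.7
eef_pos: [508.6, -14.2, 57.0]
tcp_rot: [-1.57, -0.002, -1.265]
ft_force: [3.9, -12.0, -1.8]
opening: 0.169
```

```bash
python3 tq.py 4
```

```text
t 19.70 z 57.05 dist 95.87 yaw 17.53 rel 7.08 ring-O [ 0.31 -1.19] F tool x,z,Fz 12.58 0.11 -1.82 Mz 0.545 Ttot 1.752
t 19.75 z 57.05 dist 95.86 yaw 17.56 rel 7.11 ring-O [ 0.32 -1.17] F tool x,z,Fz 12.24 0.84 -2.69 Mz 0.543 Ttot 1.718
t 19.80 z 57.04 dist 95.87 yaw 17.56 rel 7.11 ring-O [ 0.3  -1.14] F tool x,z,Fz 12.88 0.36 -2.34 Mz 0.532 Ttot 1.766
t 19.85 z 57.05 dist 95.85 yaw 17.56 rel 7.11 ring-O [ 0.32 -1.17] F tool x,z,Fz 12.08 -0.21 -2.91 Mz 0.438 Ttot 1.596
```

```bash
python3 ring.py w13; python3 nut.py w13 235 25 335 130
```

```text
t 19.85 tcp [508.64 -14.2   57.05] [-1.5697 -0.002  -1.2643] F [  3.44 -11.59  -2.91] M [-2.17 -0.78  0.44]
plane slope deg [-4.98 -0.64] ring (array([599.48956835,  15.98114655]), np.float64(58.91430940341564), np.float64(-11.743843456518638), 1481.7222757136242) n 83
ring top in tool [-1.35 -1.76 95.72]
handle yaw 17.83 tool yaw+90 17.56
yaw handle->ring 18.17
hex [600.78  16.07] area 1374.7949735804377 corner phase -1.81 enclosing ((600.7747802734375, 16.0572509765625), 22.779136657714844)
bore [600.68  16.06] area 273.8620127719478 corner phase 5.34 enclosing ((600.6627197265625, 16.059358596801758), 9.571050643920898)
```

View pics/w13.png

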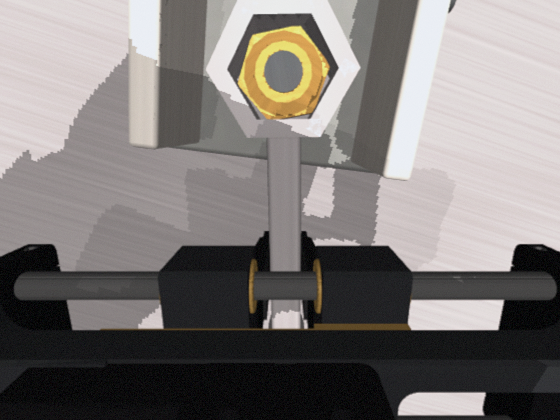

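Call:
move_arm:
  rows:
    - {"tx":0.383,"ty":0,"tz":0.008,"rx":0,"ry":-0.04,"rz":0,"grip":0}
    - {"tx":0.383,"ty":0,"tz":0.008,"rx":0,"ry":-0.04,"rz":0,"grip":0}
    - {"tx":0.383,"ty":0,"tz":0.008,"rx":0,"ry":-0.04,"rz":0,"grip":0}
    - {"tx":0,"ty":0,"tz":0,"rx":0,"ry":0,"rz":0,"grip":0}

```text
t: 20.23
eef_pos: [512.1, -24.1, 56.9]
tcp_rot: [-1.571, 0.0, -1.145]
ft_force: [3.0, 0.9, 0.4]
opening: 0.167
```

```bash
python3 tq.py 2
```

```text
t 20.23 z 56.90 dist 96.23 yaw 24.41 rel 13.96 ring-O [-0.3  -0.39] F tool x,z,Fz 0.42 3.09 0.36 Mz -0.029 Ttot 0.012
t 20.28 z 56.91 dist 96.25 yaw 24.26 rel 13.81 ring-O [-0.3  -0.42] F tool x,z,Fz 0.82 1.55 0.08 Mz 0.011 Ttot 0.091
```

Torque is released and the spanner sits inside its play. I lift it clear and check the nut.

Call:
move_arm:
  rows:
    - {"tx":0,"ty":-0.3,"tz":0.02,"rx":0,"ry":0,"rz":0,"grip":0}
    - {"tx":0,"ty":-0.5,"tz":0,"rx":0,"ry":0,"rz":0,"grip":0}
    - {"tx":0,"ty":-0.6,"tz":0,"rx":0,"ry":0,"rz":0,"grip":0}
    - {"tx":0,"ty":-0.7,"tz":0,"rx":0,"ry":0,"rz":0,"grip":0}
    - {"tx":0,"ty":-0.6,"tz":0,"rx":0,"ry":0,"rz":0,"grip":0}
    - {"tx":0,"ty":-0.2,"tz":0,"rx":0,"ry":0,"rz":0,"grip":0}
    - {"tx":0,"ty":0,"tz":0,"rx":0,"ry":0,"rz":0,"grip":0}

```text
t: 20.87
eef_pos: [512.0, -23.8, 86.5]
tcp_rot: [-1.57, -0.0, -1.148]
ft_force: [-0.4, -0.3, -4.1]
opening: 0.168
```

```bash
python3 tq.py 1; python3 ring.py w14; python3 nut.py w14 235 25 335 130
```

```text
t 20.87 z 86.54 dist 96.18 yaw 24.25 rel 13.80 ring-O [-0.26 -0.34] F tool x,z,Fz 0.11 -0.52 -4.13 Mz 0.062 Ttot 0.073
t 20.8667 tcp [512.04 -23.81  86.54] [-1.5704e+00 -4.0000e-04 -1.1476e+00] F [-0.43 -0.31 -4.13] M [-0.02 -0.01  0.06]
plane slope deg [0.37 0.1 ] ring (array([599.22793076,  15.74640381]), np.float64(93.71598486639593), np.float64(-5.923612547936913), 1475.032185463333) n 90
ring top in tool [-0.26 -7.13 95.74]
handle yaw 24.25 tool yaw+90 24.25
yaw handle->ring 24.25
hex [600.65  16.  ] area 1339.0628004161154 corner phase -0.68 enclosing ((600.8287353515625, 15.934003829956055), 22.701492309570312)
bore [600.61  16.04] area 277.14714555731916 corner phase -7.8 enclosing ((600.71142578125, 16.055498123168945), 9.687246322631836)
```

View pics/w14_n.png

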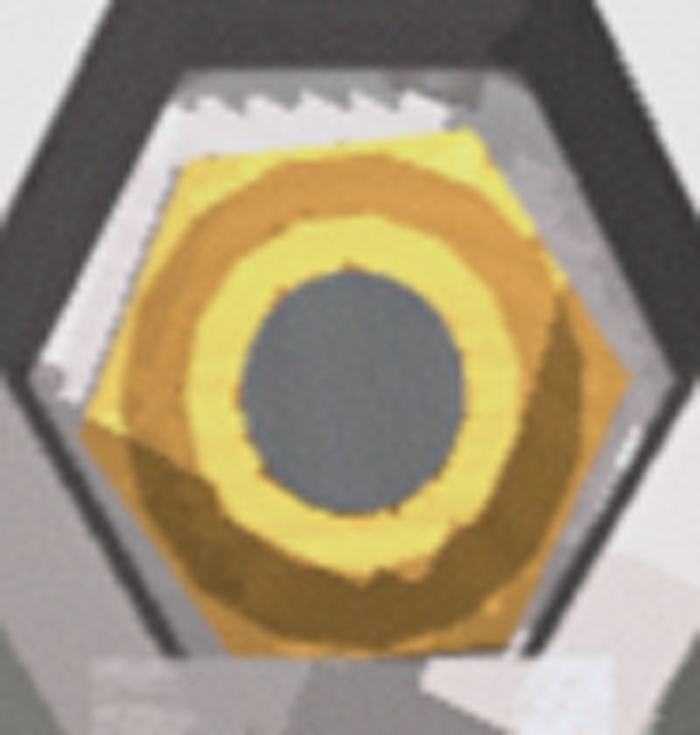

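Call:
move_arm:
  rows:
    - {"tx":0,"ty":-1.0,"tz":0,"rx":0,"ry":0,"rz":0,"grip":0}
    - {"tx":0,"ty":-2.0,"tz":0,"rx":0,"ry":0,"rz":0,"grip":0}
    - {"tx":0,"ty":-2.0,"tz":0,"rx":0,"ry":0,"rz":0,"grip":0}
    - {"tx":0,"ty":-0.5,"tz":0,"rx":0,"ry":0.0965,"rz":0,"grip":0}
    - {"tx":0,"ty":0,"tz":0,"rx":0,"ry":0.0965,"rz":0,"grip":0}
    - {"tx":0,"ty":0,"tz":0,"rx":0,"ry":0.0965,"rz":0,"grip":0}
    - {"tx":0,"ty":0,"tz":0,"rx":0,"ry":0.0965,"rz":0,"grip":0}
    - {"tx":-2.0,"ty":0,"tz":0.1,"rx":0,"ry":0,"rz":0,"grip":0}
    - {"tx":-3.0,"ty":0,"tz":0.14,"rx":0,"ry":0,"rz":0,"grip":0}
    - {"tx":-3.7,"ty":0,"tz":0.14,"rx":0,"ry":0,"rz":0,"grip":0}

```text
t: 21.75
eef_pos: [512.7, 63.1, 141.2]
tcp_rot: [-1.571, -0.0, -1.536]
ft_force: [1.4, 0.2, -4.1]
opening: 0.165
```

Call:
move_arm:
  rows:
    - {"tx":-3.7,"ty":0,"tz":0.14,"rx":0,"ry":0,"rz":0,"grip":0}
    - {"tx":-3.7,"ty":0,"tz":0.14,"rx":0,"ry":0,"rz":0,"grip":0}
    - {"tx":-3.7,"ty":0,"tz":0.14,"rx":0,"ry":0,"rz":0,"grip":0}
    - {"tx":-3.7,"ty":0,"tz":0.14,"rx":0,"ry":0,"rz":0,"grip":0}
    - {"tx":-3.7,"ty":0,"tz":0.14,"rx":0,"ry":0,"rz":0,"grip":0}
    - {"tx":-3.7,"ty":0,"tz":0.14,"rx":0,"ry":0,"rz":0,"grip":0}
    - {"tx":-3.7,"ty":0,"tz":0.14,"rx":0,"ry":0,"rz":0,"grip":0}
    - {"tx":-3.7,"ty":0,"tz":0.14,"rx":0,"ry":0,"rz":0,"grip":0}
    - {"tx":-2.6,"ty":0,"tz":0.06,"rx":0,"ry":0,"rz":0,"grip":0}
    - {"tx":0,"ty":0,"tz":0,"rx":0,"ry":0,"rz":0,"grip":0}

```text
t: 22.58
eef_pos: [511.7, 389.9, 140.8]
tcp_rot: [-1.571, 0.001, -1.53]
ft_force: [-0.7, -1.2, -4.4]
opening: 0.167
```

Call:
move_arm:
  rows:
    - {"tx":0,"ty":0,"tz":0,"rx":0,"ry":0,"rz":0,"grip":0}
    - {"tx":0,"ty":0,"tz":0,"rx":0,"ry":0,"rz":0,"grip":0}
    - {"tx":0,"ty":0,"tz":0,"rx":0,"ry":0,"rz":0,"grip":0}

```text
t: 22.83
eef_pos: [512.5, 384.5, 140.9]
tcp_rot: [-1.571, -0.001, -1.535]
ft_force: [-1.0, -0.9, -4.0]
opening: 0.167
```

```bash
python3 ring.py w15
```

```text
t 22.8333 tcp [512.52 384.49 140.88] [-1.5714e+00 -5.0000e-04 -1.5345e+00] F [-0.97 -0.88 -3.99] M [0.02 0.05 0.01]
plane slope deg [0.35 0.02] ring (array([608.10423144, 388.61289482]), np.float64(147.89554342982362), np.float64(-27.89593269768965), 1475.313203024678) n 89
ring top in tool [-0.65 -7.07 95.67]
handle yaw 2.05 tool yaw+90 2.08
yaw handle->ring 2.07
```

View pics/w15.png

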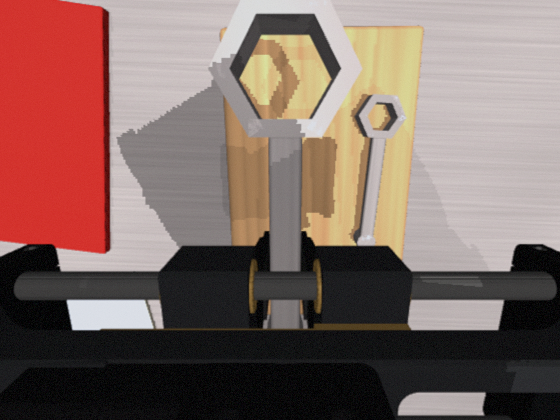

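Call:
move_arm:
  rows:
    - {"tx":0,"ty":1.0,"tz":0,"rx":0,"ry":0,"rz":0,"grip":0}
    - {"tx":0,"ty":2.0,"tz":0,"rx":0,"ry":0,"rz":0,"grip":0}
    - {"tx":0,"ty":2.5,"tz":0,"rx":0,"ry":0,"rz":0,"grip":0}
    - {"tx":0,"ty":2.0,"tz":0,"rx":0,"ry":0,"rz":0,"grip":0}
    - {"tx":0,"ty":1.2,"tz":0,"rx":0,"ry":0,"rz":0,"grip":0}
    - {"tx":0,"ty":0.6,"tz":0,"rx":0,"ry":0,"rz":0,"grip":0}
    - {"tx":0,"ty":0.3,"tz":0,"rx":0,"ry":0,"rz":0,"grip":0}
    - {"tx":0,"ty":0.3,"tz":0,"rx":0,"ry":0,"rz":0,"grip":0}
    - {"tx":0,"ty":0.2,"tz":0,"rx":0,"ry":0,"rz":0,"grip":0}
    - {"tx":0,"ty":0,"tz":0,"rx":0,"ry":0,"rz":0,"grip":0}

```text
t: 23.72
eef_pos: [512.7, 385.6, 40.2]
tcp_rot: [-1.57, 0.0, -1.534]
ft_force: [-0.0, -0.8, -3.8]
opening: 0.165
```

Call:
move_arm:
  rows:
    - {"tx":0,"ty":0.1,"tz":0,"rx":0,"ry":0,"rz":0,"grip":0}
    - {"tx":0,"ty":0.07,"tz":0,"rx":0,"ry":0,"rz":0,"grip":0}
    - {"tx":0,"ty":0,"tz":0,"rx":0,"ry":0,"rz":0,"grip":0}

```text
t: 23.97
eef_pos: [512.6, 385.5, 38.4]
tcp_rot: [-1.57, 0.0, -1.534]
ft_force: [-0.4, -0.5, -3.7]
opening: 0.164
```

Call:
move_arm:
  rows:
    - {"tx":0,"ty":0.07,"tz":0,"rx":0,"ry":0,"rz":0,"grip":0}
    - {"tx":0,"ty":0,"tz":0,"rx":0,"ry":0,"rz":0,"grip":0}

```text
t: 24.13
eef_pos: [512.7, 385.5, 37.8]
tcp_rot: [-1.57, 0.0, -1.534]
ft_force: [-0.2, 0.7, 0.4]
opening: 0.168
```

Call:
move_arm:
  rows:
    - {"tx":0,"ty":0.05,"tz":0,"rx":0,"ry":0,"rz":0,"grip":0}
    - {"tx":0,"ty":0,"tz":0,"rx":0,"ry":0,"rz":0,"grip":0}

```text
t: 24.3
eef_pos: [512.8, 385.6, 37.6]
tcp_rot: [-1.57, 0.0, -1.534]
ft_force: [-0.9, -0.6, 5.2]
opening: 0.165
```

Call:
move_arm:
  rows:
    - {"tx":0,"ty":0,"tz":0,"rx":0,"ry":0,"rz":0,"grip":25}
    - {"tx":0,"ty":0,"tz":0,"rx":0,"ry":0,"rz":0,"grip":45}
    - {"tx":0,"ty":0,"tz":0,"rx":0,"ry":0,"rz":0,"grip":45}
    - {"tx":0,"ty":0,"tz":0,"rx":0,"ry":0,"rz":0,"grip":45}
    - {"tx":0,"ty":0,"tz":0,"rx":0,"ry":0,"rz":0,"grip":45}

```text
t: 24.72
eef_pos: [512.6, 385.5, 36.8]
tcp_rot: [-1.571, -0.0, -1.534]
ft_force: [0.1, -0.4, 0.6]
opening: 0.432
```

Call:
move_arm:
  rows:
    - {"tx":0,"ty":-0.5,"tz":0,"rx":0,"ry":0,"rz":0,"grip":45}
    - {"tx":0,"ty":-1.5,"tz":0,"rx":0,"ry":0,"rz":0,"grip":45}
    - {"tx":0,"ty":-3.0,"tz":0,"rx":0,"ry":0,"rz":0,"grip":45}
    - {"tx":0,"ty":-4.0,"tz":0,"rx":0,"ry":0,"rz":0,"grip":45}
    - {"tx":0,"ty":-4.0,"tz":0,"rx":0,"ry":0,"rz":0,"grip":45}
    - {"tx":0,"ty":-3.0,"tz":0,"rx":0,"ry":0,"rz":0,"grip":45}
    - {"tx":0,"ty":-2.0,"tz":0,"rx":0,"ry":0,"rz":0,"grip":45}
    - {"tx":0,"ty":0,"tz":0,"rx":0,"ry":0,"rz":0,"grip":45}
    - {"tx":0,"ty":0,"tz":0,"rx":0,"ry":0,"rz":0,"grip":45}

```text
t: 25.47
eef_pos: [512.6, 385.5, 218.0]
tcp_rot: [-1.569, 0.001, -1.534]
ft_force: [0.1, 0.9, -0.8]
opening: 0.448
```

```bash
python3 - <<'E'
from h import *
s=env.state();print(s['t'],s['eef_pos'],s['ft_force'],s['opening'])
snap('wrist','w16');snap('top','t16')
a=cv2.imread('pics/w16.png');b=cv2.imread('pics/t16.png')
cv2.imwrite('pics/f16.png',np.vstack([cv2.resize(a,(400,300)),cv2.resize(b,(400,300))]))
E
python3 nut.py t16 250 120 320 200; python3 nut.py t1 250 120 320 200
```

```text
25.4667 [512.60309942 385.53054071 218.04160019] [ 0.11484035  0.87553737 -0.83497455] 0.44771858848868956
hex [599.33  16.73] area 1011.5976567886964 corner phase -4.09 enclosing ((598.5955200195312, 17.034250259399414), 20.003997802734375)
bore [600.33  16.25] area 493.8552951020829 corner phase -17.24 enclosing ((600.5213012695312, 16.214048385620117), 13.574933052062988)Traceback (most recent call last):
  File "nut.py", line 17, in <module>
    if __name__=='__main__': nut(sys.argv[1],list(map(int,sys.argv[2:6])))
                             ~~~^^^^^^^^^^^^^^^^^^^^^^^^^^^^^^^^^^^^^^^^^^
  File "nut.py", line 7, in nut
    n,l,st,_=cv2.connectedComponentsWithStats(m);i=1+np.argmax(st[1:,4]);m=(l==i).astype('uint8')
                                                     ~~~~~~~~~^^^^^^^^^^
    return _wrapfunc(a, 'argmax', axis=axis, out=out, **kwds)
    return bound(*args, **kwds)
ValueError: attempt to get argmax of an empty sequence
```

View pics/f16.png

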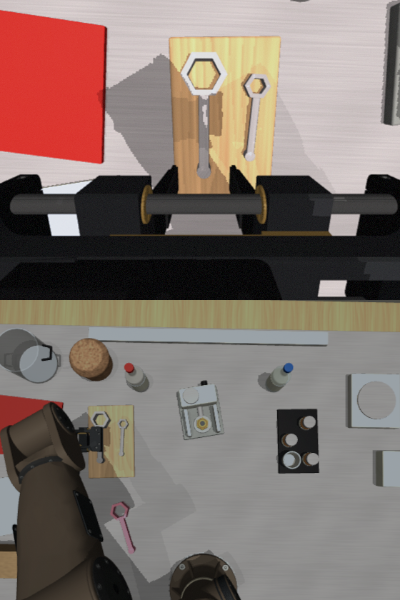

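Run:
```python
from h import *
c,p,d=load('w16');X=cloud(c,d)
m=(X[...,2]>36)&(X[...,2]<55)&(X[...,1]>340)&(X[...,1]<430)&(X[...,0]>440)&(X[...,0]<650)
P=X[m];A=np.c_[P[:,:2],np.ones(len(P))];co=np.linalg.lstsq(A,P[:,2],rcond=None)[0]
print(len(P),np.median(P[:,2]),np.degrees(co[:2]),P.min(0),P.max(0))
print(env.job_done())
```

```text
3237 44.111334777803734 [-0.09425893  0.11002852] [449.74223637 357.08212098  36.13886119] [638.47556871 423.07751222  46.8434095 ]
the job is handed in; nothing more can be done
None
```

The nut is tight and the large ring spanner is back flat on the wooden board. I handed the job in at about 25.6 s of the 72 s allowed.

- **Strokes:** It took two clockwise strokes, with the spanner lifted off and reseated fully down on the collar in between. The nut turned about 70° in all (1.23 rad, inside the stated 1.1–1.6).
- **Tightness:** I drew the nut against its stop at a measured 1.6–1.75 N m, held for about 0.2 s, then backed off and lifted clear.
- **Placing:** The spanner's top reads 44 mm and is level to about 0.1°. The gripper is open and well above it, and the small spanner was left alone.

Some checks disagreed:

- **Nut centre:** The camera put it about 0.9 mm away from where the seated spanner actually centred. During the first 10° of stroke one this gave a sideways force of up to about 10 N, which I removed by shifting the arm.
- **Play under load:** At full pull the spanner led the nut by about 10°, more than its 6° play. I put this down to contact give, because the nut did not move.
- **Final nut angle:** The coarse top view put it about 3° off the closer wrist view.

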